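Fit the cutter rotor of a laboratory sample mill and knock its taper home

ROBOT

A 6-joint arm with a two-finger parallel gripper is mounted at the origin on the work surface. World frame = base frame: x ahead of the robot, y to its left, z up, the work surface at z = 0. Lengths are in m, angles in rad, forces in N, time in s.
With the tool pointing down it reaches from about 0.3 to 0.875 m from the base axis. Payload 6.4 kg.
Tool frame: the origin (TCP) lies at the very end of the fingers, on their centre line; the grasp point (between the pads) lies 19 mm behind it; z points along the fingers, y is the direction in which the jaws open and shut (so a half turn about z gives the same grasp; the last joint's range is limited). The gripper opens to 85 mm and grips with 20 to 120 N. Pads are 22 mm wide; open, the fingers measure 114 mm over their backs; the gripper's body (76 mm by 85 mm) begins 54 mm behind the grasp point. The pads swing forward as they close: fully open they stand 13 mm farther back than shut.
Start: joints at [1.036, 0.181, 1.607, -0, 1.354, -0.206], TCP at [0.186, 0.544, 0.211] pointing down, gripper open.
Joint ranges: [-2.99, 2.99], [-0.89, 2.07], [0.3, 2.58], [-1.14, 4.28], [0, 2.63], [-3.12, 3.12]. Speed limits (rad/s): [2.57, 2.57, 3.01, 3.14, 3.14, 3.14].

INTERFACE

Orientations are given as a unit quaternion [w, x, y, z].
In Python, from bench import * gives the robot as it stands.
- The arm moves only by the tool arm_command, never from a script. Its argument "motion" is text: rows parted by semicolons, each of 7 numbers parted by spaces: the shift along the tool's x, y, z in units of 0.2 m (1.0 is 0.2 m), then the turn, a rotation vector about the tool's x, y, z in units of 60 degrees (1.0 is 60 degrees), then the opening, from 0 (shut) to 1 (fully open). In form: tx ty tz ax ay az grip; .... A call has 1 to 10 rows; each row shifts and turns the pose as measured when the row begins, along the tool's axes as they then stand; what a row does not reach is not made up. A row lasts 1/12 s, in which the tool goes at most 41.7 mm and 7.16 degrees, less where a joint would pass 70% of its speed; a pose out of reach is approached as far as the arm can. A call with a number of a shift or a turn outside -1 to 1 is refused whole. A call with a gripper value outside its range is refused whole. The fingers move at their own pace and stop on an object; the grip force is fixed at half the most. Time passes only in rows, so rows that do not move let the fingers close. It gives the time, the measured TCP pose, the force and the opening at its end, in the units of the state.
- get_obs(): the state, without advancing time (a new reading comes with each control period).
- camera(name): name is "side" or "top" or "wrist"; returns a dict with "img" (420x560x3 uint8, red, green, blue), "intrinsics" (3x3 intrinsics, pixels), "pose" (4x4, takes a point from camera to world coordinates); the wrist camera has in their place "mount" (4x4, takes a point from camera to tool coordinates, whose origin is the TCP and whose axes are the flange's). Camera axes: x right, y down, z forward; pixel columns grow to the right and rows downward; lengths in m; the calibration is good to about 2 mm. A picture is of the moment at which its call begins: read the wrist's pose just before it. There is no depth.
- hand_in(): hands the job in, once; it reports no verdict.
Trained networks look in the newest picture that a camera, given by its name, has taken for a name from the list of things; names that differ only in an ending like _2 or _b are one class to them, and where a whole thing is asked for, a point or a joint stands for the part that bears it (a point fixed in the world has none). Each returns a list of dicts, best first, with "conf" (0 to 1); they miss things now and then, are a little off and sometimes report something else, mostly with a low value. They report only what shows in the picture. A call takes as long as a camera call. They do not tell look-alikes from the thing itself.
- search_frame(camera, target): "box" ([left, top, right, bottom] in pixels, round what is visible of it).
The state is a dict: "time_s": time; "q": joint angles; "dq": joint speeds; "joint_efforts": joint torques, N m; "eef_pos": TCP position; "eef_rot": TCP orientation; "wrist_force": force on the tool from outside, world axes, zero at the start; "torque": the same for the moment, N m; "opening": opening from 0.0 (shut) to 1.0 (fully open).
Only numpy, scipy, OpenCV 4.12 (cv2) and the standard library are available. Lean on these libraries where they do the work, as an engineer would, in place of code of your own. Each camera call takes 0.05 s, during which the arm holds its last target.

TASK

Fit the cutter rotor to the sample mill: lift it out of its white stand, set its tapered shank upright in the socket of the mill's spindle hub and let go of it while it still stands proud - do not push it home with the gripper. Then take the orange-faced knocker and tap the rotor squarely on its top, two or more taps, lifting clear in between, until the taper is fully home with the collar down on the hub. Stand the knocker upright back on its black mat, and leave the jar and the bottle where they are.

Things in the scene. Friction and masses are not known exactly. Their poses are not given: they have to be found in the camera images.
- hub_face (a point): Centre of the 35 mm wide socket mouth, level with the hub's flat top face, 110 mm above the bench; z up along the spindle. The rotor's shank drops in freely until its collar is about 9 mm above this face; from there it must be driven, with about 8 to 20 N, rising with depth and with no spring back (the taper holds), until the collar meets the face.
- rotor_boss (a point): Centre of the rotor's bare aluminium boss, the part to grip: 34 mm diameter, 50 mm tall; its flat top is 25 mm above this point, the top of the blue collar 25 mm below it, the shank's tip 92 mm below it. z points up along the rotor's axis.
- rotor_collar (a point): Point on the rotor's axis at the underside of the collar, 37 mm below rotor_boss and 55 mm above the shank tip; it comes level with hub_face when the taper is home. z up along the rotor's axis.
- stand: White plastic parking block of the rotor, fixed, 90 x 90 x 62 mm, with a loose 37 mm hole from top to bottom in the middle. Origin at the centre of its underside, on the bench, z up. The rotor's collar rests on its top.
- knocker_mid (a point): Middle of the knocker, half-way up its axis, 47.5 mm above its striking face and 47.5 mm below the handle's flat end; grip the handle here or up to 15 mm higher. z points up, from striking face to handle end.
- knocker: Knocker: short straight hand tool, about 0.35 kg, 95 mm tall, loose, standing upright on its mat: orange nylon striking end at the bottom (42 mm diameter, 24 mm tall), then a wooden handle (32 mm diameter, 71 mm long) with a dark band at its end. Origin at the centre of its striking face (underside), z up along the handle.
- rotor: The rotor, 117 mm long, about 0.3 kg, loose, standing shank down in its stand. From the top: boss, blue toothed collar (75 mm across the teeth, 12 mm thick), steel taper shank 55 mm long, 32 mm across under the collar and 18.5 mm at the tip. Origin at the tip of the shank, on the axis; z up along the axis.
- mat_top (a point): Centre of the top of the knocker's round black rubber mat, fixed to the bench, 96 mm across and 4 mm thick.
- jar_mid (a point): Bystander: middle of a white sample jar, 68 mm across and 100 mm tall, loose, standing on the bench. Leave alone.
- reagent_mid (a point): Bystander: middle of an amber bottle, 66 mm across and 160 mm tall, loose, standing on the bench. Leave alone.
- mill: Fixed grey bench mill, 200 x 220 mm, 85 mm high, with a thin chamber rim up to 93 mm, turned a little on the bench; origin under the spindle axis, on the bench, z up. A steel hub, 64 mm across, rises from its middle to 110 mm. Three dark sprung jaws inside the hub form a taper socket, narrowing downward at 7 degrees per side.
Things that resemble listed ones, but are neither listed nor needed, are in the scene too. Of the things that look like the part that bears mat_top, the smallest one is meant. There is more than one size of the knocker; the one meant has the size given above.

How it is judged:
On the way, in this order (a step that is already met when the one before it is completed fails the run):
1. the rotor stands in the taper socket, upright and let go (z of rotor_collar in the frame of hub_face below 0.014 m and horizontal distance between rotor_collar and hub_face below 0.005 m and angle between rotor_collar's own z axis and vertical below 0.1 rad and contact force between the fingers and rotor below 0.1 N), for 0.2 s.
2. a first tap of the knocker lands on the rotor (contact force between knocker and rotor above 3 N).
3. the knocker is lifted clear of the rotor (z of knocker in the frame of rotor_boss above 0.03 m), for 0.05 s.
4. a further tap lands on the rotor (contact force between knocker and rotor above 3 N).
At the end, for the whole second after the job is handed in: The rotor is in the hub's socket, collar within 2.5 mm of the hub face, within 4 mm of the spindle axis and 0.06 rad of upright, at rest; the knocker stands upright (within 0.1 rad), striking face down, on its mat, within 40 mm of the mat's centre, at rest (z of rotor_collar in the frame of hub_face below 0.0025 m and horizontal distance between rotor_collar and hub_face below 0.004 m and angle between the z axis of rotor_collar and the z axis of hub_face, either way round below 0.06 rad and height (world z) of rotor_boss above 0.14 m and linear speed of each of rotor, knocker below 0.02 m/s and horizontal distance between knocker and mat_top below 0.04 m and height (world z) of knocker below 0.008 m and z of knocker_mid in the frame of mat_top above 0.04 m and angle between knocker's own z axis and vertical below 0.1 rad); the robot touches nothing.
It fails at once if the rotor is pushed home with the gripper instead of the knocker (collar less than 3.5 mm above the hub while the fingers are on the rotor) (z of rotor_collar in the frame of hub_face below 0.0035 m and horizontal distance between rotor_collar and hub_face below 0.02 m and contact force between the fingers and rotor above 1 N).
It fails at once if the jar is moved more than 30 mm (distance of jar_mid from where it was at the start of the episode above 0.03 m).
It fails at once if the bottle is moved more than 30 mm (distance of reagent_mid from where it was at the start of the episode above 0.03 m).
It also fails if it takes over 64 s, if anything falls off the work surface, if the arm or the gripper's body presses on something with over 40 N, if the wrist force passes 120 N, or if a joint passes its speed limit or range.

## Working session

There is one attempt and no reset: what is moved stays moved. The work goes in short steps, Python scripts to look and compute and a tool call to move; the robot and the scene stay as the last step left them, time stands still between calls to the robot, and variables do not carry over. Pictures are saved under pics/ and viewed, and the job is handed in when it is done.

Besides the shell and the picture viewer there is one more tool, called after "Emit:" by a JSON object that holds its "name" and its "arguments". arm_command: Moves the arm, as the interface text tells. Shifts and turns lie within -1 to 1; 1 stands for 0.2 m of shift or 60 degrees of turn. Its arguments: {"type":"object","properties":{"motion":{"type":"string"}},"required":["motion"]}

```bash
mkdir -p pics; ls; python3 - <<'E'
from bench import *
import cv2
print(get_obs())
for n in ["side","top","wrist"]:
    c=camera(n); cv2.imwrite(f"pics/{n}0.png",c["img"][:,:,::-1])
    print(n,c["intrinsics"],c.get("pose",c.get("mount")))
    for t in ["rotor","knocker","stand","mill","mat_top","jar_mid","reagent_mid","hub_face"]:
        try: print(t,[(r["box"],round(r["conf"],2)) for r in search_frame(n,t)])
        except Exception as e: print(t,e)
E
```

```text
pics
{'time_s': 0.0, 'q': array([ 1.03568287e+00,  1.81529816e-01,  1.60801146e+00, -1.68284617e-05,
        1.35378754e+00, -2.06293521e-01]), 'dq': array([-6.61679874e-04, -1.50793213e-04,  3.55506617e-04, -3.57510550e-04,
       -8.92974598e-05, -1.90913578e-04]), 'joint_efforts': array([ 1.45325437e-03, -4.44892037e+01, -3.51324069e+01, -1.07030219e-04,
        9.29757371e-03, -1.34876814e-05]), 'eef_pos': array([0.18536277, 0.54368399, 0.20968882]), 'eef_rot': array([-3.06823089e-04,  1.63668426e-01,  9.86515024e-01, -8.12089728e-04]), 'wrist_force': array([-0.65667861, -0.09068218, -0.13072253]), 'torque': array([-0.04020882,  0.02270739,  0.0039338 ]), 'opening': 0.997970313468298}
side [[421.23984696   0.         273.35371722]
 [  0.         421.23984696 204.87378139]
 [  0.           0.           1.        ]] [[ 0.90511181 -0.27024285  0.32823988  0.22816607]
 [-0.42490391 -0.5474347   0.72095209 -0.6656716 ]
 [-0.01514225 -0.79201266 -0.61031685  0.72361884]
 [ 0.          0.          0.          1.        ]]
rotor [([305.8, 314.5, 349.3, 361.7], 0.6)]
knocker [([228.1, 159
[... 1295 characters left out ...]
id [([169.2, 152.3, 202.2, 180.6], 0.95)]
reagent_mid [([385.8, 149.0, 421.7, 178.0], 0.55)]
hub_face [([243.7, 167.1, 324.0, 244.1], 0.82)]
wrist [[330.89185509   0.         276.54846876]
 [  0.         330.89185509 209.35855417]
 [  0.           0.           1.        ]] [[ 9.88431592e-04 -9.57821208e-01 -2.87363110e-01  7.27829920e-02]
 [ 9.99999311e-01  1.12866474e-03 -3.22338203e-04  7.97513239e-05]
 [ 6.33078976e-04 -2.87362594e-01  9.57821663e-01 -1.63330289e-01]
 [ 0.00000000e+00  0.00000000e+00  0.00000000e+00  1.00000000e+00]]
rotor []
knocker [([278.0, 345.6, 317.0, 372.1], 0.71)]
stand []
mill []
mat_top [([162.9, 314.2, 229.5, 384.0], 0.96)]
jar_mid []
reagent_mid []
hub_face []
```

View pics/side0.png

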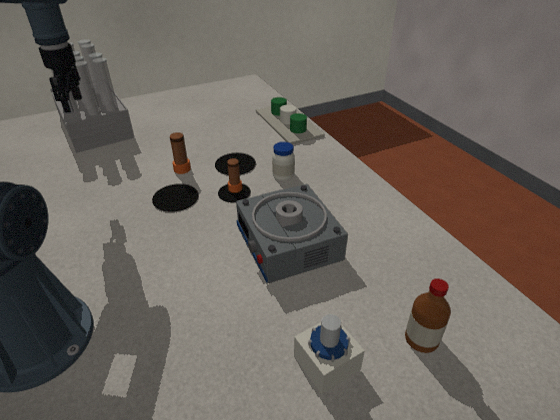

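View pics/top0.png

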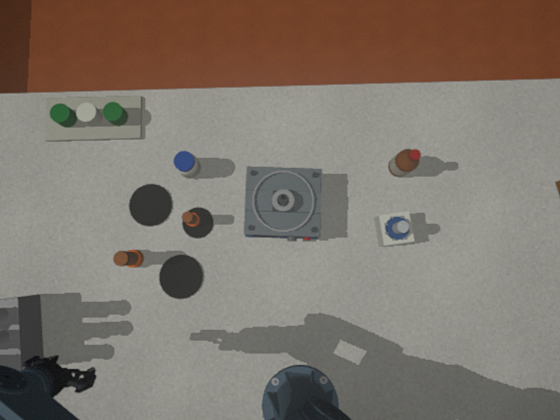

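View pics/wrist0.png

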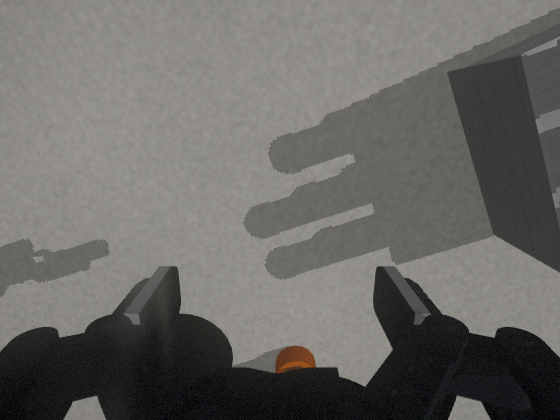

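The side and top views show the rotor in its white stand (side ~330,345; top ~398,228), and the hub at side ~(289,210), top ~(284,200). The smaller knocker stands on the smallest mat (top ~193,219). A taller decoy stands at top ~(128,258). Next I'll measure positions.

```bash
cat > h.py <<'E'
from bench import *
import cv2, numpy as np
from scipy.spatial.transform import Rotation as R
def Rq(q): return R.from_quat([q[1],q[2],q[3],q[0]])
def snap(n,fn=None,crop=None,scale=1):
    o=get_obs(); c=camera(n); K=np.array(c["intrinsics"])
    if n=="wrist":
        T=np.eye(4); T[:3,:3]=Rq(o["eef_rot"]).as_matrix(); T[:3,3]=o["eef_pos"]; P=T@np.array(c["mount"])
    else: P=np.array(c["pose"])
    im=c["img"][:,:,::-1].copy()
    if fn:
        s=im
        if crop: s=s[crop[1]:crop[3],crop[0]:crop[2]]
        cv2.imwrite(fn,cv2.resize(s,None,fx=scale,fy=scale,interpolation=cv2.INTER_CUBIC))
    return im,K,P
def onz(K,P,uv,z):
    d=P[:3,:3]@np.linalg.inv(K)@np.array([uv[0],uv[1],1.]); return P[:3,3]+d*(z-P[2,3])/d[2]
def proj(K,P,X):
    X=np.atleast_2d(X); c=(X-P[:3,3])@P[:3,:3]; return (c[:,:2]/c[:,2:])@K[:2,:2].T+K[:2,2]
def circ(c,r,n=60):
    t=np.linspace(0,2*np.pi,n); return np.array(c)+r*np.c_[np.cos(t),np.sin(t),0*t]
E
python3 - <<'E'
from h import *
im,K,P=snap("top"); 
mid=lambda b:((b[0]+b[2])/2,(b[1]+b[3])/2)
for n,uv,z in [("hub",(284,200),.11),("mat",(198,225),.004),("mat2",(181,276),.004),("mat3",(150,205),.004),("stand",(395,229),.062),("boss top",(399,227),.137),("knock top",(190,218),.099),("decoy top",(122,258),.12)]:
    p=onz(K,P,uv,z); print(n,p, np.hypot(*p[:2]))
for nm,cr in [("a",(225,150,345,260)),("b",(360,130,440,260)),("c",(100,140,240,310))]:
    cv2.imwrite(f"pics/top_{nm}.png",cv2.resize(im[cr[1]:cr[3],cr[0]:cr[2]],None,fx=4,fy=4,interpolation=cv2.INTER_CUBIC)[:600])
im,K,P=snap("side")
for n,uv,z in [("hub",(289,209),.11),("mat",(235,192),.004),("stand",(328,348),.062),("boss top",(331,324),.137),("knock top",(233.5,161),.099),("knock bot",(236,189),.004)]:
    print(n,onz(K,P,uv,z))
cv2.imwrite("pics/side_b.png",cv2.resize(im[290:400,280:380],None,fx=5,fy=5,interpolation=cv2.INTER_CUBIC))
cv2.imwrite("pics/side_a.png",cv2.resize(im[120:290,150:350],None,fx=3.5,fy=3.5,interpolation=cv2.INTER_CUBIC))
E
```

```text
hub [0.58434987 0.02904922 0.11      ] 0.5850714675867029
mat [0.52992409 0.29178242 0.004     ] 0.604943401048235
mat2 [0.37729467 0.34395337 0.004     ] 0.5105440171437579
mat3 [0.59616085 0.4391457  0.004     ] 0.7404435871956287
stand [ 0.49583097 -0.29430808  0.062     ] 0.5765982984743742
boss top [ 0.49627227 -0.28325259  0.137     ] 0.571417702406109
knock top [0.54226255 0.29724473 0.099     ] 0.6183875063521788
decoy top [0.43508932 0.48031778 0.12      ] 0.6480801529241016
hub [0.58446373 0.02845876 0.11      ]
mat [0.54086804 0.28979094 0.004     ]
stand [ 0.49377566 -0.30548639  0.062     ]
boss top [ 0.49166264 -0.30937364  0.137     ]
knock top [0.5494428  0.30517024 0.099     ]
knock bot [0.54895573 0.30262877 0.004     ]
```

View pics/top_b.png

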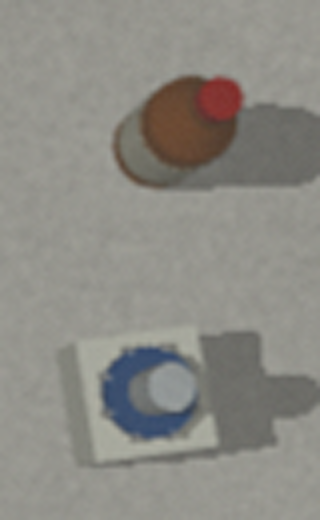

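View pics/side_b.png

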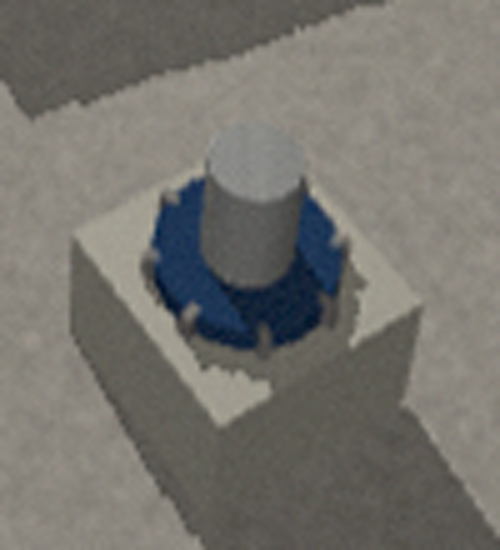

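View pics/side_a.png

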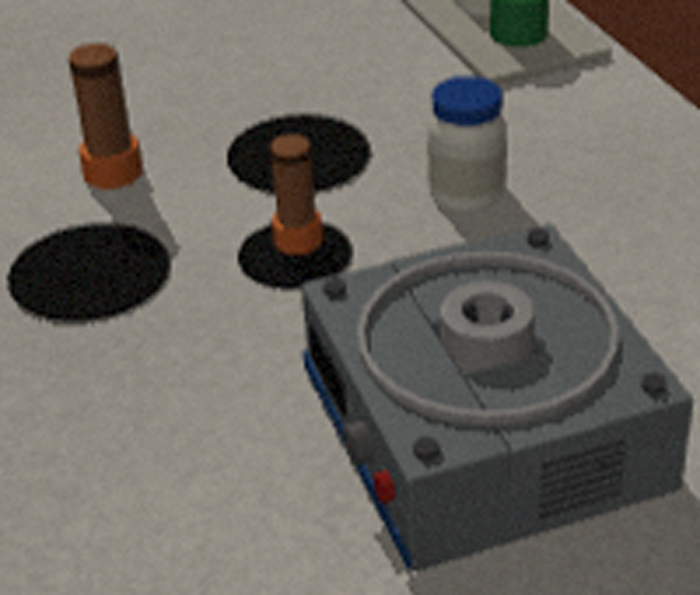

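View pics/top_c.png

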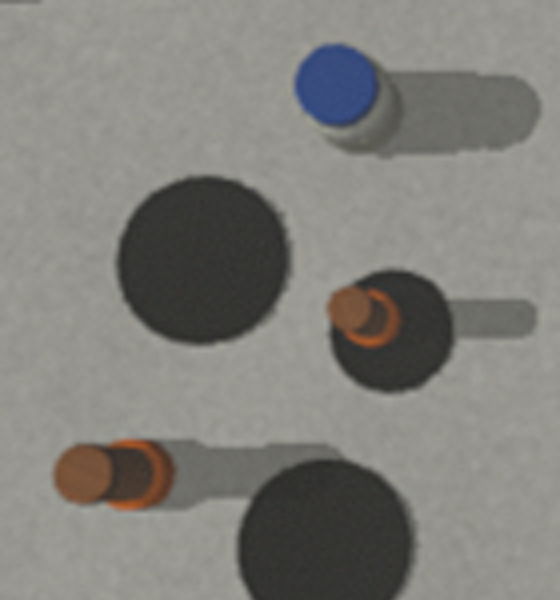

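View pics/top_a.png

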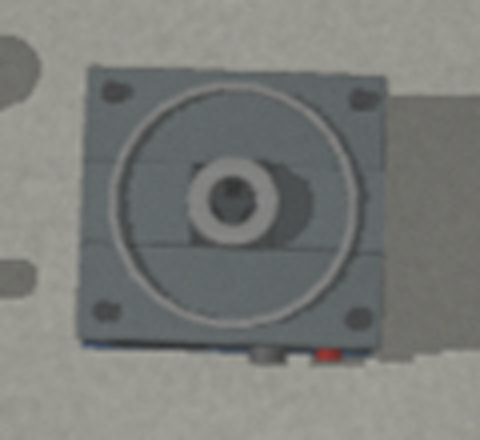

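```bash
python3 - <<'E'
from h import *
A={"top":[("hub",(283.1,199.7),.11),("boss",(402.7,226.2),.124),("stand",(396.5,229),.062),("ktop",(187.4,217),.099),("mat",(197.7,222.5),.004),("jarlid",(183.8,161),.1),("botcap",(414,154),.16)],
"side":[("hub",(288.9,208.5),.11),("boss",(330.9,321.7),.124),("ktop",(232.6,161.4),.099),("mat",(234,192.8),.004),("jarlid",(283.5,148.5),.1),("botcap",(438.8,286),.16)]}
S={}
for n in A:
    im,K,P=snap(n)
    for nm,uv,z in A[n]:
        p=onz(K,P,uv,z); print(n,nm,p.round(4)); S.setdefault(nm,[]).append((K,P,np.array(uv)))
from scipy.optimize import least_squares
for nm,l in S.items():
    if len(l)==2:
        r=least_squares(lambda x:np.concatenate([(proj(K,P,x)[0]-uv) for K,P,uv in l]),[.5,0,.1]); print("tri",nm,r.x.round(4),r.fun.round(1))
E
```

```text
top hub [0.5853 0.0316 0.11  ]
top boss [ 0.4991 -0.2977  0.124 ]
top stand [ 0.4957 -0.2987  0.062 ]
top ktop [0.5453 0.3046 0.099 ]
top mat [0.5376 0.2927 0.004 ]
top jarlid [0.7081 0.3143 0.1   ]
top botcap [ 0.6944 -0.3315  0.16  ]
side hub [0.5851 0.0303 0.11  ]
side boss [ 0.4998 -0.2974  0.124 ]
side ktop [0.5464 0.3043 0.099 ]
side mat [0.5368 0.2874 0.004 ]
side jarlid [0.7054 0.3031 0.1   ]
side botcap [ 0.6913 -0.3368  0.16  ]
tri hub [0.5856 0.0315 0.109 ] [ 0.  -0.1 -0.1  0. ]
tri boss [ 0.4994 -0.2977  0.1246] [ 0.  -0.1 -0.1  0. ]
tri ktop [0.5459 0.3045 0.099 ] [ 0.1 -0.2 -0.2  0. ]
tri mat [ 5.384e-01  2.934e-01 -5.000e-04] [ 0.  -0.1 -0.1  0. ]
tri jarlid [0.7108 0.3158 0.0919] [ 0.1 -0.2 -0.3  0. ]
tri botcap [ 0.6959 -0.3335  0.1544] [ 0. -0. -0.  0.]
```

Emit:
{"name": "arm_command", "arguments": {"motion": "0 0 -0.15 0 0 -0.105 1; 0 0 -0.15 0 0 -0.105 1; 0 0 -0.15 0 0 -0.105 1; 0 0 0 0 0 0 1"}}

```text
time_s: 1.88
eef_pos: [0.1847, 0.5425, 0.3009]
eef_rot: [-0.002, -0.008, 1.0, -0.003]
wrist_force: [1.2, 0.2, 1.0]
opening: 1.0
```

```bash
cat > to.py <<'E'
from h import *
import sys
# usage: to.py x y z : remaining in tool units, and tilt/yaw fix to straight-down with y_tool=world +y
o=get_obs(); r=Rq(o["eef_rot"]); p=np.array(o["eef_pos"])
print("t",round(o["time_s"],2),"p",p.round(4),"open",round(o["opening"],3),"F",np.round(o["wrist_force"],1),"q",np.round(o["q"],2))
want=R.from_matrix(np.array([[-1,0,0],[0,1,0],[0,0,-1.]]))
rv=(r.inv()*want).as_rotvec(); print("turn units",(np.degrees(rv)/60).round(4))
if len(sys.argv)>3:
    d=np.array(list(map(float,sys.argv[1:4])))-p; print("tool units",(r.inv().apply(d)/.2).round(4))
E
python3 to.py 0.4995 -0.2977 0.30
```

```text
t 1.88 p [0.1847 0.5425 0.3009] open 1.0 F [1.2 0.2 1. ] q [ 1.04  0.12  1.49  0.    1.53 -0.55]
turn units [-0.0059 -0.0036  0.0157]
tool units [-1.5048 -4.2262  0.0249]
```

Emit:
{"name": "arm_command", "arguments": {"motion": "-0.066 -0.185 0 0 0 0.015 1; -0.066 -0.185 0 0 0 0 1; -0.066 -0.185 0 0 0 0 1; -0.066 -0.185 0 0 0 0 1; -0.066 -0.185 0 0 0 0 1; -0.066 -0.185 0 0 0 0 1; -0.066 -0.185 0 0 0 0 1; -0.066 -0.185 0 0 0 0 1; -0.066 -0.185 0 0 0 0 1; -0.066 -0.185 0 0 0 0 1"}}

```text
time_s: 2.72
eef_pos: [0.3198, 0.166, 0.3023]
eef_rot: [0.002, -0.005, 1.0, 0.0]
wrist_force: [1.8, 0.4, 0.5]
opening: 1.0
```

```bash
python3 to.py 0.4995 -0.2977 0.30
```

```text
t 2.72 p [0.3198 0.166  0.3023] open 1.0 F [1.8 0.4 0.5] q [ 0.15 -0.42  1.96 -0.    1.59 -1.44]
turn units [0.     0.004  0.0103]
tool units [-0.8733 -2.328   0.0153]
```

Emit:
{"name": "arm_command", "arguments": {"motion": "-0.071 -0.185 0 0 0 0.01 1; -0.071 -0.185 0 0 0 0 1; -0.071 -0.185 0 0 0 0 1; -0.071 -0.185 0 0 0 0 1; -0.071 -0.185 0 0 0 0 1; -0.071 -0.185 0 0 0 0 1; -0.071 -0.185 0 0 0 0 1; -0.071 -0.185 0 0 0 0 1; -0.071 -0.185 0 0 0 0 1; -0.071 -0.185 0 0 0 0 1"}}

```text
time_s: 3.55
eef_pos: [0.4629, -0.2248, 0.3072]
eef_rot: [0.009, 0.005, 1.0, -0.002]
wrist_force: [0.6, 1.2, 0.8]
opening: 1.0
```

Emit:
{"name": "arm_command", "arguments": {"motion": "-0.071 -0.185 0 0 0 0 1; -0.071 -0.185 0 0 0 0 1; -0.04 -0.06 0.1 0 0 0 1; 0 0 0.1 0 0 0 1; 0 0 0 0 0 0 1"}}

```text
time_s: 3.97
eef_pos: [0.5011, -0.3261, 0.266]
eef_rot: [0.011, 0.011, 1.0, -0.004]
wrist_force: [0.3, 0.6, -1.6]
opening: 1.0
```

```bash
python3 to.py 0.4995 -0.2977 0.30; python3 - <<'E'
from h import *
im,K,P=snap("wrist","pics/w1.png")
c=proj(K,P,[[.4995,-.2977,.124]])[0]
print(c)
for r,z in [(.017,.124),(.0375,.074)]: cv2.polylines(im,[proj(K,P,circ([.4995,-.2977,z],r)).round().astype(int)],True,(0,255,0),1)
cv2.imwrite("pics/w1o.png",im)
E
```

```text
t 3.97 p [ 0.5011 -0.3261  0.266 ] open 1.0 F [ 0.3  0.6 -1.6] q [-0.78  0.17  1.5   0.01  1.44 -2.33]
turn units [-0.0073  0.0204 -0.0212]
tool units [ 0.0074  0.1406 -0.1712]
[307.94709815 185.02930887]
```

View pics/w1o.png

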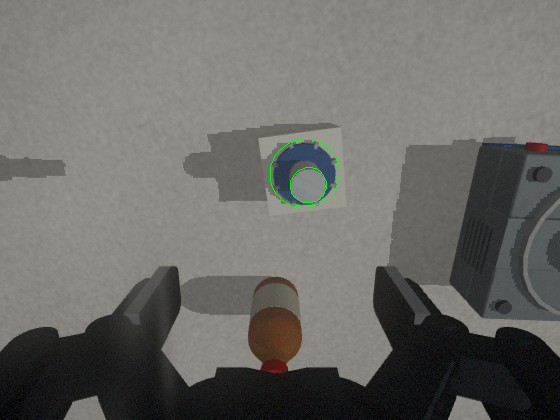

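The projected model circles lie right on the boss and collar, centred at (308,185), so the rotor position holds. Descending.

Emit:
{"name": "arm_command", "arguments": {"motion": "0.007 0.14 0.05 -0.007 0.02 -0.021 1; 0 0 0.1 0 0 0 1; 0 0 0.1 0 0 0 1; 0 0 0 0 0 0 1"}}

```text
time_s: 4.35
eef_pos: [0.5025, -0.2972, 0.2225]
eef_rot: [0.003, -0.0, 1.0, -0.003]
wrist_force: [-0.3, -0.4, -0.4]
opening: 1.001
```

```bash
python3 to.py 0.4995 -0.2977 0.084
```

```text
t 4.35 p [ 0.5025 -0.2972  0.2225] open 1.001 F [-0.3 -0.4 -0.4] q [-0.74  0.18  1.58 -0.    1.37 -2.31]
turn units [-0.0059  0.0064  0.0008]
tool units [0.0195 0.0019 0.6922]
```

Emit:
{"name": "arm_command", "arguments": {"motion": "0.01 0 0.15 -0.006 0.006 0 1; 0.01 0 0.15 0 0 0 1; 0 0 0.15 0 0 0 1; 0 0 0.1 0 0 0 1; 0 0 0 0 0 0 1"}}

```text
time_s: 4.77
eef_pos: [0.5046, -0.2992, 0.1225]
eef_rot: [0.007, -0.002, 1.0, -0.006]
wrist_force: [-1.0, 0.9, -1.4]
opening: 1.001
```

```bash
python3 to.py 0.4995 -0.2977 0.084; python3 - <<'E'
from h import *
im,K,P=snap("wrist")
for r,z in [(.017,.124),(.0375,.074)]: cv2.polylines(im,[proj(K,P,circ([.4995,-.2977,z],r)).round().astype(int)],True,(0,255,0),1)
cv2.imwrite("pics/w2o.png",im)
E
```

```text
t 4.77 p [ 0.5046 -0.2992  0.1225] open 1.001 F [-1.   0.9 -1.4] q [-0.74  0.29  1.67  0.    1.17 -2.31]
turn units [-0.0111  0.0129  0.0039]
tool units [0.028  0.0099 0.1921]
```

View pics/w2o.png

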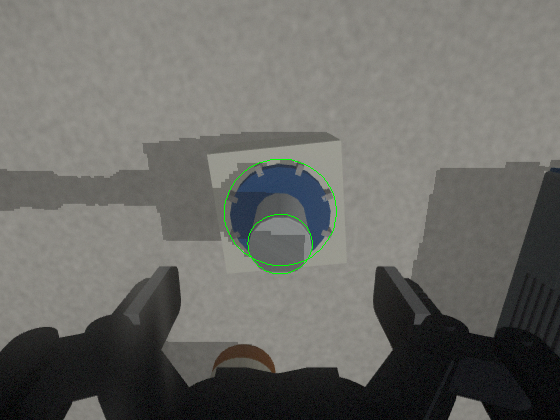

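Emit:
{"name": "arm_command", "arguments": {"motion": "0.028 0.01 0.1 -0.011 0.013 0.004 1; 0.0 0 0.09 0 0 0 1; 0 0 0 0 0 0 1; 0 0 0 0 0 0 1"}}

```text
time_s: 5.15
eef_pos: [0.5061, -0.3024, 0.0983]
eef_rot: [0.007, -0.001, 1.0, -0.006]
wrist_force: [-0.7, 0.3, 0.8]
opening: 1.003
```

```bash
python3 to.py 0.4995 -0.2977 0.084
```

```text
t 5.15 p [ 0.5061 -0.3024  0.0983] open 1.003 F [-0.7  0.3  0.8] q [-0.74  0.32  1.68 -0.    1.13 -2.31]
turn units [-0.0115  0.0125  0.001 ]
tool units [0.0339 0.0244 0.0709]
```

Emit:
{"name": "arm_command", "arguments": {"motion": "0.034 0.024 0.03 -0.012 0.013 0.001 1"}}

```text
time_s: 5.23
eef_pos: [0.5015, -0.2992, 0.0958]
eef_rot: [0.002, -0.0, 1.0, -0.002]
wrist_force: [0.6, -0.2, 0.7]
opening: 0.999
```

Emit:
{"name": "arm_command", "arguments": {"motion": "0 0 0 0 0 0 1"}}

```text
time_s: 5.32
eef_pos: [0.501, -0.2989, 0.0967]
eef_rot: [0.001, -0.0, 1.0, -0.001]
wrist_force: [-0.0, -0.5, -0.2]
opening: 1.0
```

```bash
python3 to.py 0.4995 -0.2977 0.084
```

```text
t 5.32 p [ 0.501  -0.2989  0.0967] open 1.0 F [-0.  -0.5 -0.2] q [-0.74  0.32  1.68  0.    1.14 -2.31]
turn units [-0.0025  0.0028  0.0004]
tool units [0.0078 0.006  0.0633]
```

Emit:
{"name": "arm_command", "arguments": {"motion": "0.015 0.012 0.07 -0.008 0.008 0 1; 0.008 0.006 0.03 -0.002 0.003 0 1"}}

```text
time_s: 5.48
eef_pos: [0.4984, -0.297, 0.0798]
eef_rot: [-0.002, -0.0, 1.0, 0.002]
wrist_force: [-0.0, 0.3, -0.9]
opening: 1.002
```

```bash
python3 to.py 0.4995 -0.2977 0.084
```

```text
t 5.48 p [ 0.4984 -0.297   0.0798] open 1.002 F [-0.   0.3 -0.9] q [-0.74  0.34  1.69  0.    1.11 -2.31]
turn units [ 0.0035 -0.0038  0.0006]
tool units [-0.0054 -0.0035 -0.0209]
```

Emit:
{"name": "arm_command", "arguments": {"motion": "-0.005 -0.004 -0.025 0.003 -0.004 0 1; 0 0 0 0 0 0 0.3; 0 0 0 0 0 0 0.3;0 0 0 0 0 0 0.3"}}

```text
time_s: 5.82
eef_pos: [0.4985, -0.2971, 0.0835]
eef_rot: [-0.001, -0.0, 1.0, 0.001]
wrist_force: [-0.2, -0.1, -0.5]
opening: 0.604
```

```bash
python3 to.py 0.4995 -0.2977 0.084; python3 - <<'E'
from h import *
im,K,P=snap("wrist","pics/w3.png")
E
```

```text
t 5.82 p [ 0.4985 -0.2971  0.0835] open 0.604 F [-0.2 -0.1 -0.5] q [-0.74  0.34  1.69  0.    1.12 -2.31]
turn units [ 0.0024 -0.0017  0.0004]
tool units [-0.005  -0.0032 -0.0023]
```

View pics/w3.png

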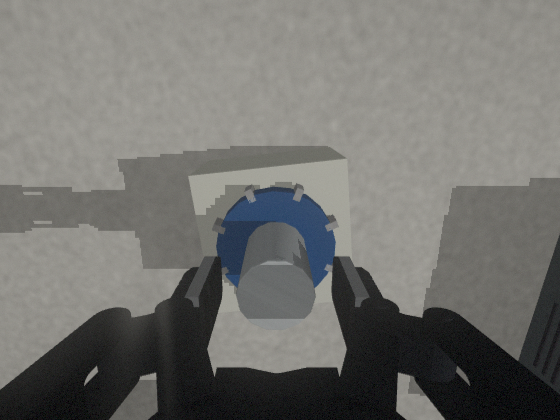

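The boss is centred (276,290) between the pads (inner edges about 217 and 338). Closing now.

Emit:
{"name": "arm_command", "arguments": {"motion": "0 0 0 0 0 0 0; 0 0 0 0 0 0 0; 0 0 0 0 0 0 0; 0 0 0 0 0 0 0; 0 0 0 0 0 0 0"}}

```text
time_s: 6.28
eef_pos: [0.4987, -0.2974, 0.0839]
eef_rot: [-0.001, -0.0, 1.0, 0.001]
wrist_force: [0.1, 0.0, -0.0]
opening: 0.376
```

```bash
python3 to.py 0.4995 -0.2977 0.084; python3 - <<'E'
from h import *
im,K,P=snap("wrist","pics/w4.png")
im,K,P=snap("side","pics/s4.png",(250,250,410,400),4)
E
```

```text
t 6.28 p [ 0.4987 -0.2974  0.0839] open 0.376 F [ 0.1  0.  -0. ] q [-0.74  0.34  1.69  0.    1.12 -2.31]
turn units [ 0.0018 -0.0012  0.0003]
tool units [-0.0039 -0.0015 -0.0004]
```

View pics/w4.png

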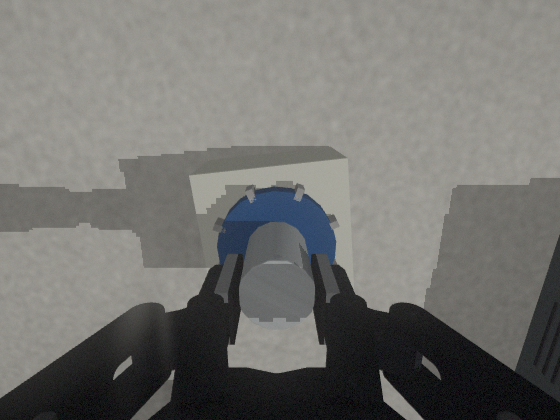

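View pics/s4.png

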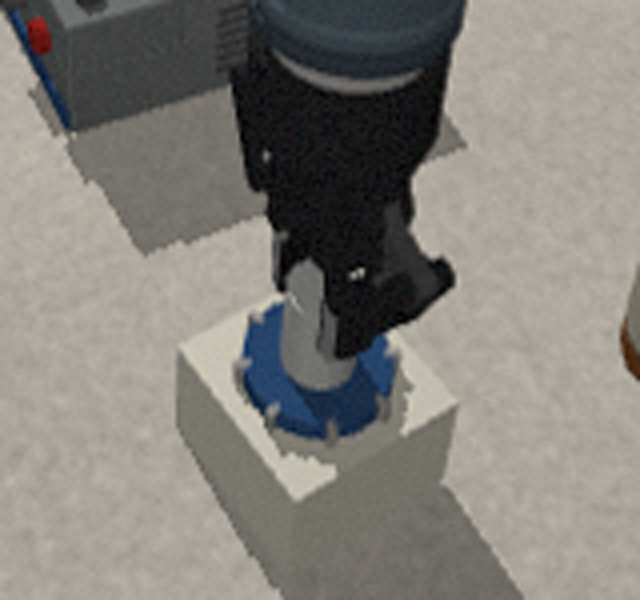

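Emit:
{"name": "arm_command", "arguments": {"motion": "0 0 0 0 0 0 0; 0 0 -0.04 0 0 0 0; 0 0 -0.06 0 0 0 0; 0 0 -0.1 0 0 0 0; 0 0 -0.1 0 0 0 0"}}

```text
time_s: 6.8
eef_pos: [0.4945, -0.2936, 0.1405]
eef_rot: [-0.006, -0.0, 1.0, 0.006]
wrist_force: [0.2, -0.4, -2.9]
opening: 0.37
```

```bash
python3 to.py 0.4990 -0.2974 0.23
```

```text
t 6.8 p [ 0.4945 -0.2936  0.1405] open 0.37 F [ 0.2 -0.4 -2.9] q [-0.74  0.26  1.66  0.    1.24 -2.31]
turn units [ 0.0115 -0.0118  0.0002]
tool units [-0.0169 -0.0135 -0.4481]
```

Emit:
{"name": "arm_command", "arguments": {"motion": "-0.017 -0.013 -0.1 0.011 -0.012 0 0; 0 0 -0.12 0 0 0 0; 0 0 -0.12 0.01 -0.01 0 0; 0 0 -0.1 0.01 -0.01 0 0; 0 0 0 0 0 0 0"}}

```text
time_s: 7.22
eef_pos: [0.4982, -0.2962, 0.2394]
eef_rot: [0.013, -0.0, 1.0, -0.012]
wrist_force: [1.0, -1.3, -3.2]
opening: 0.375
```

```bash
python3 to.py 0.5853 0.031 0.23
```

```text
t 7.22 p [ 0.4982 -0.2962  0.2394] open 0.375 F [ 1.  -1.3 -3.2] q [-0.74  0.14  1.59 -0.    1.37 -2.31]
turn units [-0.0232  0.0241  0.0006]
tool units [-0.4355  1.6368  0.0185]
```

Emit:
{"name": "arm_command", "arguments": {"motion": "-0.03 0.1 0 -0.023 0.024 0 0; -0.044 0.165 0 0 0 0 0; -0.044 0.165 0 0 0 0 0; -0.044 0.165 0 0 0 0 0; -0.044 0.165 0 0 0 0 0; -0.044 0.165 0 0 0 0 0; -0.044 0.165 0 0 0 0 0; -0.044 0.165 0 0 0 0 0; -0.044 0.165 0 0 0 0 0; -0.044 0.13 0 0 0 0 0"}}

```text
time_s: 8.05
eef_pos: [0.5813, 0.0212, 0.2332]
eef_rot: [-0.006, 0.006, 1.0, 0.0]
wrist_force: [0.6, -0.8, -3.8]
opening: 0.375
```

```bash
python3 to.py 0.5853 0.031 0.23
```

```text
t 8.05 p [0.5813 0.0212 0.2332] open 0.375 F [ 0.6 -0.8 -3.8] q [-0.17  0.19  1.55 -0.    1.41 -1.73]
turn units [ 0.0006 -0.0111 -0.0113]
tool units [-0.0197  0.0492  0.0158]
```

Emit:
{"name": "arm_command", "arguments": {"motion": "-0.02 0.049 0 0.001 -0.011 -0.011 0; 0 0 0 0 0 0 0; 0 0 0 0 0 0 0"}}

```text
time_s: 8.3
eef_pos: [0.5843, 0.0378, 0.2299]
eef_rot: [-0.002, -0.004, 1.0, 0.001]
wrist_force: [0.1, 0.3, -2.6]
opening: 0.374
```

```bash
python3 to.py 0.5853 0.031 0.23; python3 - <<'E'
from h import *
o=get_obs(); r=Rq(o["eef_rot"]); p=np.array(o["eef_pos"])
for n,crop in [("side",(200,60,380,280)),("top",(210,130,350,260)),("wrist",None)]:
    im,K,P=snap(n)
    # predicted rotor pose: boss = TCP+ tool z * -0.0155
    B=p+r.apply([0,0,-.0155])
    cv2.circle(im,tuple(proj(K,P,B+r.apply([0,0,.092]))[0].round().astype(int)),2,(0,255,0),-1)
    for rad,z in [(.017,-.025),(.0375,.025),(.00925,.092),(.016,.037)]:
        c=(circ([0,0,0],rad)+[0,0,z])
        cv2.polylines(im,[proj(K,P,r.apply(c)+B).round().astype(int)],True,(0,255,0),1)
    for rad in (.0175,.032): cv2.polylines(im,[proj(K,P,circ([.5853,.031,.11],rad)).round().astype(int)],True,(0,0,255),1)
    if crop: im=cv2.resize(im[crop[1]:crop[3],crop[0]:crop[2]],None,fx=2.7,fy=2.7,interpolation=cv2.INTER_CUBIC)
    cv2.imwrite(f"pics/{n}5.png",im)
E
```

```text
t 8.3 p [0.5843 0.0378 0.2299] open 0.374 F [ 0.1  0.3 -2.6] q [-0.14  0.19  1.55  0.    1.4  -1.72]
turn units [ 0.0019 -0.0047  0.008 ]
tool units [-0.0047 -0.0341 -0.0004]
```

View pics/side5.png

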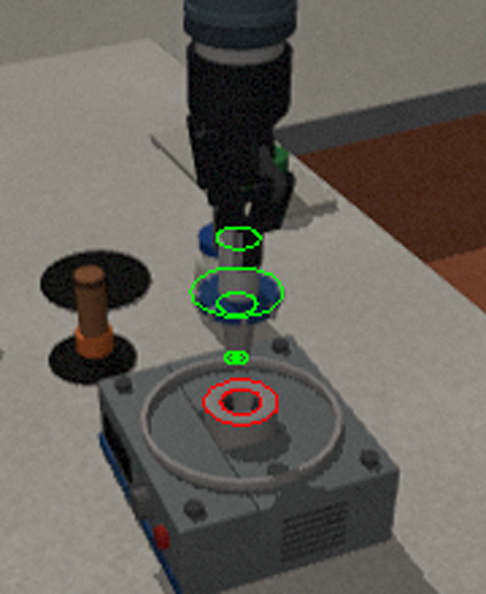

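View pics/wrist5.png

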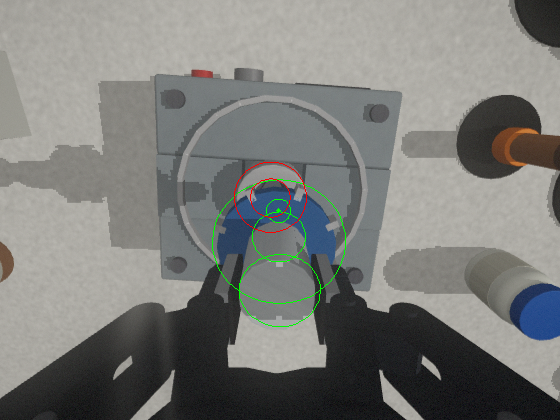

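View pics/top5.png

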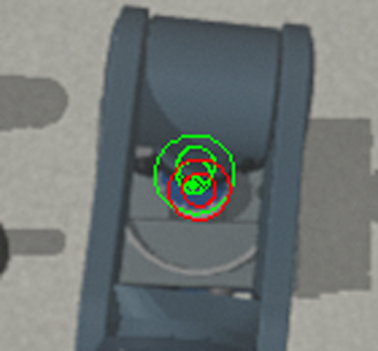

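Predicted hub circles (red) sit on the real hub in the side and wrist views, and the shank tip is where it should be. Correcting 7 mm in y and lowering.

Emit:
{"name": "arm_command", "arguments": {"motion": "-0.004 -0.034 0 0.002 -0.005 0.008 0; 0 0 0 0 0 0 0"}}

```text
time_s: 8.62
eef_pos: [0.5852, 0.0264, 0.2304]
eef_rot: [0.001, 0.003, 1.0, -0.001]
wrist_force: [0.7, -0.5, -3.3]
opening: 0.373
```

```bash
python3 to.py 0.5853 0.031 0.145
```

```text
t 8.62 p [0.5852 0.0264 0.2304] open 0.373 F [ 0.7 -0.5 -3.3] q [-0.16  0.19  1.56 -0.    1.39 -1.72]
turn units [-0.0013  0.0013 -0.0061]
tool units [4.000e-04 2.370e-02 4.272e-01]
```

Emit:
{"name": "arm_command", "arguments": {"motion": "0 0.014 0.03 0 0 -0.004 0; 0 0 0.08 0 0 0 0; 0 0 0.08 0 0 0 0; 0 0 0.05 0 0 0 0; 0 0 0 0 0 0 0"}}

```text
time_s: 9.03
eef_pos: [0.5866, 0.0252, 0.182]
eef_rot: [0.003, 0.004, 1.0, -0.001]
wrist_force: [-0.5, 2.4, -4.2]
opening: 0.376
```

```bash
python3 to.py 0.5853 0.031 0.145
```

```text
t 9.03 p [0.5866 0.0252 0.182 ] open 0.376 F [-0.5  2.4 -4.2] q [-0.16  0.23  1.61 -0.    1.3  -1.72]
turn units [-0.0011  0.0061 -0.0085]
tool units [0.0079 0.0292 0.1849]
```

Emit:
{"name": "arm_command", "arguments": {"motion": "0.006 0.027 -0.01 -0.001 0.005 -0.007 0; 0 0 0 0 0 0 0"}}

```text
time_s: 9.2
eef_pos: [0.5848, 0.0305, 0.1836]
eef_rot: [-0.001, 0.001, 1.0, 0.0]
wrist_force: [0.1, 0.7, -3.8]
opening: 0.375
```

```bash
python3 to.py 0.5853 0.031 0.145
```

```text
t 9.2 p [0.5848 0.0305 0.1836] open 0.375 F [ 0.1  0.7 -3.8] q [-0.15  0.23  1.61 -0.    1.31 -1.72]
turn units [ 0.0001 -0.0011 -0.0019]
tool units [-0.0027  0.0025  0.193 ]
```

Emit:
{"name": "arm_command", "arguments": {"motion": "0.002 0.004 0.06 0 0.001 0 0; 0.003 0.004 0.06 0 0.002 0 0; 0.003 0.003 0.04 0 0.002 0 0"}}

```text
time_s: 9.45
eef_pos: [0.5859, 0.0325, 0.1534]
eef_rot: [0.0, 0.001, 1.0, -0.001]
wrist_force: [1.0, 0.0, -4.3]
opening: 0.377
```

```bash
python3 to.py 0.5853 0.031 0.145
```

```text
t 9.45 p [0.5859 0.0325 0.1534] open 0.377 F [ 1.   0.  -4.3] q [-0.15  0.26  1.63 -0.    1.25 -1.71]
turn units [-0.0018  0.0009 -0.0011]
tool units [ 0.0031 -0.0073  0.0422]
```

Emit:
{"name": "arm_command", "arguments": {"motion": "0.003 -0.006 0.03 0 0 0 0; 0.001 0 0.01 0 0 0 0; 0 0 0 0 0 0 0"}}

```text
time_s: 9.7
eef_pos: [0.5843, 0.0325, 0.1421]
eef_rot: [-0.001, 0.0, 1.0, 0.0]
wrist_force: [0.4, 1.5, -2.1]
opening: 0.375
```

```bash
python3 to.py 0.5853 0.031 0.143; python3 - <<'E'
from h import *
im,K,P=snap("side","pics/s6.png",(220,110,360,270),3.6)
E
```

```text
t 9.7 p [0.5843 0.0325 0.1421] open 0.375 F [ 0.4  1.5 -2.1] q [-0.15  0.27  1.64  0.    1.23 -1.72]
turn units [ 0.0003 -0.0013 -0.0007]
tool units [-0.0052 -0.0077 -0.0046]
```

View pics/s6.png

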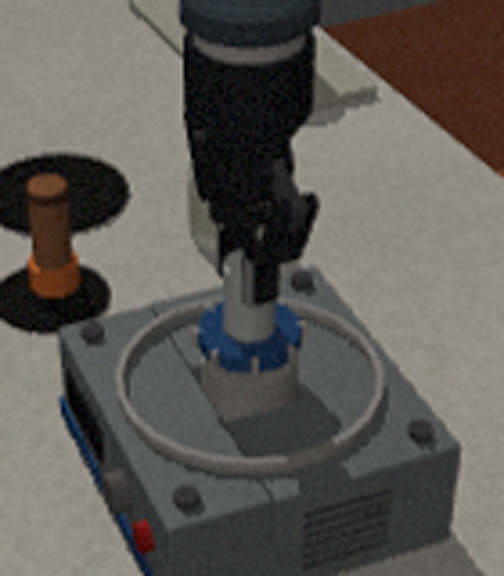

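The shank is in the socket with the collar about 10 mm above the hub. The hub is taking part of the weight (-2.1 N at the wrist), so I'll release.

Emit:
{"name": "arm_command", "arguments": {"motion": "0 0 0 0 0 0 1; 0 0 0 0 0 0 1; 0 0 0 0 0 0 1; 0 0 0 0 0 0 1; 0 0 0 0 0 0 1; 0 0 0 0 0 0 1"}}

```text
time_s: 10.25
eef_pos: [0.5866, 0.0307, 0.1459]
eef_rot: [0.002, 0.0, 1.0, -0.002]
wrist_force: [-0.6, 0.7, 0.2]
opening: 1.002
```

```bash
python3 to.py 0.5853 0.031 0.25; python3 - <<'E'
from h import *
im,K,P=snap("wrist","pics/w7.png")
E
```

```text
t 10.25 p [0.5866 0.0307 0.1459] open 1.002 F [-0.6  0.7  0.2] q [-0.15  0.27  1.64 -0.    1.23 -1.72]
turn units [-0.003   0.0041 -0.0008]
tool units [ 4.200e-03 -2.000e-04 -5.205e-01]
```

View pics/w7.png

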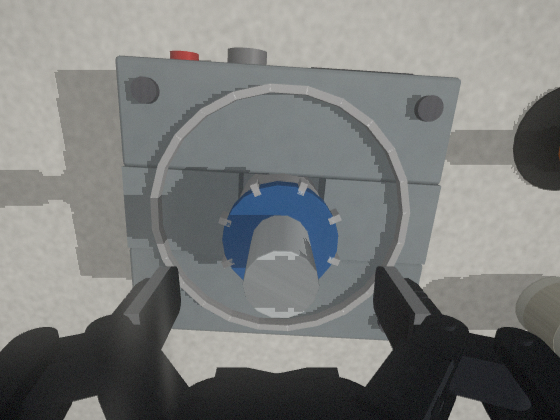

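The fingers are clear on both sides of the boss (pads at about x=180 and 375, boss at 280). Lifting straight up, then checking the seat.

Emit:
{"name": "arm_command", "arguments": {"motion": "0 0 -0.1 0 0 0 1; 0 0 -0.15 0 0 0 1; 0 0 -0.15 0 0 0 1; 0 0 -0.15 0 0 0 1; 0 0.1 -0.05 0 0 0 1; 0 0.18 0 0 0 0 1; 0 0.18 0 0 0 0 1; 0 0.18 0 0 0 0 1; 0 0.18 0 0 0 0 1"}}

```text
time_s: 11.05
eef_pos: [0.5879, 0.1926, 0.2728]
eef_rot: [0.003, 0.007, 1.0, -0.002]
wrist_force: [0.4, 0.3, -0.4]
opening: 0.996
```

```bash
python3 to.py 0.546 0.3045 0.25; cat > ov.py <<'E'
from h import *
import sys
# overlay rotor at hub with given collar gap
g=float(sys.argv[1]); tag=sys.argv[2]; C=[.5853,.031]
for n,crop in [("side",(220,120,360,260)),("top",(230,145,340,255))]:
    im,K,P=snap(n); s=4
    im=cv2.resize(im[crop[1]:crop[3],crop[0]:crop[2]],None,fx=s,fy=s,interpolation=cv2.INTER_CUBIC); raw=im.copy()
    for rad,z in [(.017,.062),(.0375,0.0),(.0375,.012)]:
        q=(proj(K,P,circ([*C,.11+g+z],rad))+.5-np.array(crop[:2]))*s-.5
        cv2.polylines(im,[q.round().astype(int)],True,(0,255,0),1)
    cv2.imwrite(f"pics/{n}_{tag}.png",im)
E
python3 ov.py 0.009 8
```

```text
t 11.05 p [0.5879 0.1926 0.2728] open 0.996 F [ 0.4  0.3 -0.4] q [ 0.13  0.23  1.42 -0.01  1.48 -1.43]
turn units [-0.0046  0.0061 -0.0136]
tool units [0.2184 0.5572 0.1099]
```

View pics/side_8.png

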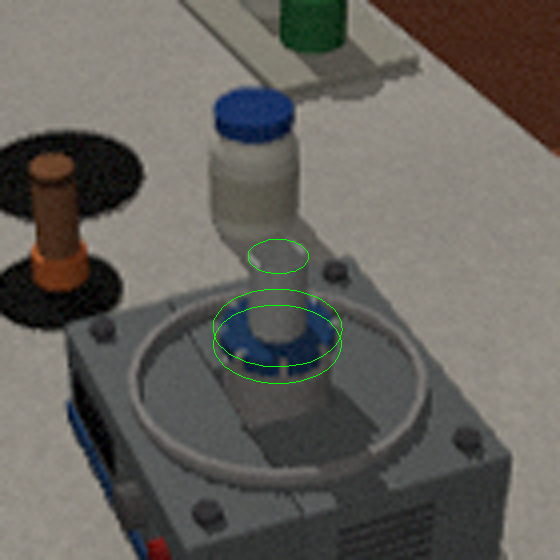

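View pics/top_8.png

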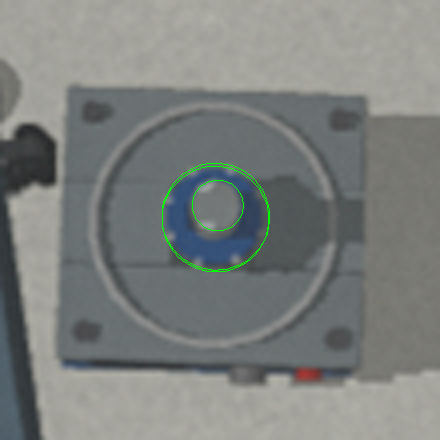

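The overlay at a 9 mm gap fits both views: the rotor stands upright, proud and centred. Now for the knocker.

Emit:
{"name": "arm_command", "arguments": {"motion": "0.07 0.17 0 -0.004 0.006 -0.01 1; 0.07 0.17 0.03 0 0 0 1; 0.06 0.15 0.03 0 0 0 1; 0 0.02 0.03 0 0 0 1; 0 0 0 0 0 0 1"}}

```text
time_s: 11.57
eef_pos: [0.5467, 0.3003, 0.2536]
eef_rot: [0.0, -0.001, 1.0, -0.0]
wrist_force: [0.9, 0.1, -0.4]
opening: 1.003
```

```bash
python3 to.py 0.546 0.3045 0.0405; python3 - <<'E'
from h import *
im,K,P=snap("wrist")
for r,z in [(.016,.099),(.021,.028)]: cv2.polylines(im,[proj(K,P,circ([.546,.3045,z],r)).round().astype(int)],True,(0,255,0),1)
cv2.polylines(im,[proj(K,P,circ([.538,.2925,.004],.048)).round().astype(int)],True,(0,0,255),1)
cv2.imwrite("pics/w9.png",im)
E
```

```text
t 11.57 p [0.5467 0.3003 0.2536] open 1.003 F [ 0.9  0.1 -0.4] q [ 0.31  0.26  1.43 -0.    1.46 -1.26]
turn units [-0.0006  0.0007  0.0028]
tool units [0.0042 0.0219 1.0656]
```

View pics/w9.png

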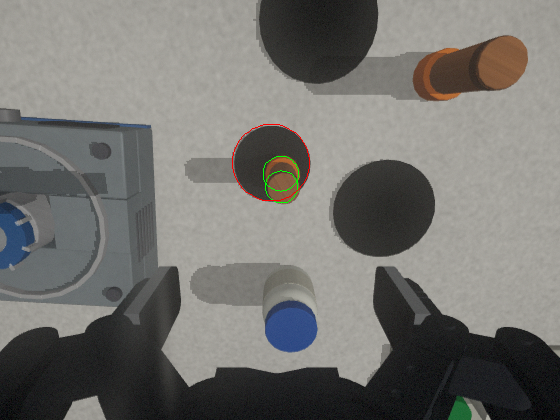

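Overlays match the knocker (283,185) and the small mat (271,162). Descending.

Emit:
{"name": "arm_command", "arguments": {"motion": "0.003 0.014 0.1 0 0 0 1; 0.003 0.003 0.15 0 0 0 1; 0.003 0.003 0.15 0 0 0 1; 0.003 0.003 0.15 0 0 0 1; 0.003 0.003 0.1 0 0 0 1; 0 0 0 0 0 0 1"}}

```text
time_s: 12.12
eef_pos: [0.5525, 0.297, 0.1258]
eef_rot: [0.006, 0.002, 1.0, -0.0]
wrist_force: [-0.7, -0.4, -0.3]
opening: 1.003
```

```bash
python3 to.py 0.546 0.3045 0.0405
```

```text
t 12.12 p [0.5525 0.297  0.1258] open 1.003 F [-0.7 -0.4 -0.3] q [ 0.31  0.37  1.55 -0.    1.21 -1.26]
turn units [-0.0001  0.0121 -0.0048]
tool units [0.0381 0.0374 0.4259]
```

Emit:
{"name": "arm_command", "arguments": {"motion": "0.032 0.03 0 0 0.012 -0.005 1; 0.003 0 0 0 0 0 1"}}

```text
time_s: 12.28
eef_pos: [0.5463, 0.3005, 0.1263]
eef_rot: [-0.001, 0.001, 1.0, -0.001]
wrist_force: [-0.2, 1.2, 0.5]
opening: 1.004
```

```bash
python3 to.py 0.546 0.3045 0.0405; python3 - <<'E'
from h import *
im,K,P=snap("wrist")
for r,z in [(.016,.099),(.021,.028)]: cv2.polylines(im,[proj(K,P,circ([.546,.3045,z],r)).round().astype(int)],True,(0,255,0),1)
cv2.imwrite("pics/w10.png",im)
E
```

```text
t 12.28 p [0.5463 0.3005 0.1263] open 1.004 F [-0.2  1.2  0.5] q [ 0.31  0.37  1.55 -0.    1.22 -1.25]
turn units [-0.001  -0.002  -0.0028]
tool units [0.0008 0.0202 0.4287]
```

View pics/w10.png

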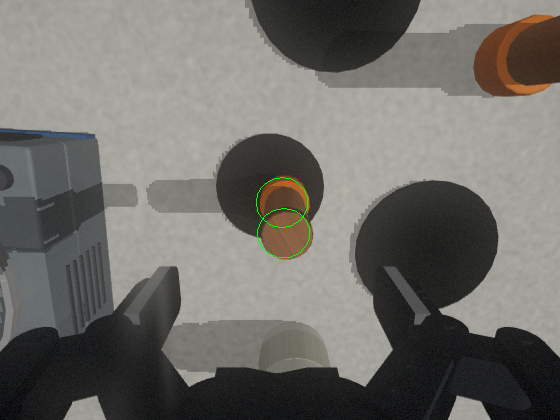

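Emit:
{"name": "arm_command", "arguments": {"motion": "0.002 0.015 0.1 0 0.001 -0.002 1; 0.004 0.004 0.13 0 0.003 0 1; 0.004 0.004 0.12 0 0.003 0 1; 0 0 0 0 0 0 1"}}

```text
time_s: 12.67
eef_pos: [0.5538, 0.3067, 0.0666]
eef_rot: [0.006, 0.001, 1.0, 0.002]
wrist_force: [-1.3, 0.4, -0.7]
opening: 1.001
```

```bash
python3 to.py 0.546 0.305 0.0405
```

```text
t 12.67 p [0.5538 0.3067 0.0666] open 1.001 F [-1.3  0.4 -0.7] q [ 0.32  0.45  1.57  0.    1.11 -1.25]
turn units [ 0.0043  0.0108 -0.0011]
tool units [ 0.0406 -0.0089  0.13  ]
```

Emit:
{"name": "arm_command", "arguments": {"motion": "0.034 -0.008 0.04 0.004 0.011 -0.001 1; 0.015 0 0.06 0 0.005 0 1; 0.01 0 0.04 0 0.003 0 1"}}

```text
time_s: 12.92
eef_pos: [0.5465, 0.3063, 0.0443]
eef_rot: [0.0, -0.0, 1.0, 0.002]
wrist_force: [-0.5, -0.9, -0.2]
opening: 0.999
```

```bash
python3 to.py 0.546 0.305 0.0405
```

```text
t 12.92 p [0.5465 0.3063 0.0443] open 0.999 F [-0.5 -0.9 -0.2] q [ 0.32  0.48  1.58  0.    1.08 -1.25]
turn units [0.0029 0.0004 0.0002]
tool units [ 0.0023 -0.0068  0.0189]
```

Emit:
{"name": "arm_command", "arguments": {"motion": "0 -0.006 0.005 0.002 0 0 0.3; 0 0 0 0 0 0 0; 0 0 0 0 0 0 0; 0 0 0 0 0 0 0; 0 0 0 0 0 0 0; 0 0 0 0 0 0 0; 0 0 0 0 0 0 0; 0 0 0 0 0 0 0"}}

```text
time_s: 13.58
eef_pos: [0.5467, 0.3053, 0.0443]
eef_rot: [0.001, -0.0, 1.0, 0.001]
wrist_force: [0.5, 0.6, -1.2]
opening: 0.361
```

```bash
python3 to.py 0.546 0.305 0.0405; python3 - <<'E'
from h import *
im,K,P=snap("wrist","pics/w11.png")
im,K,P=snap("side","pics/s11.png",(190,110,310,230),4)
E
```

```text
t 13.58 p [0.5467 0.3053 0.0443] open 0.361 F [ 0.5  0.6 -1.2] q [ 0.32  0.48  1.59  0.    1.08 -1.25]
turn units [0.0011 0.0014 0.0005]
tool units [ 0.0034 -0.0015  0.019 ]
```

View pics/s11.png

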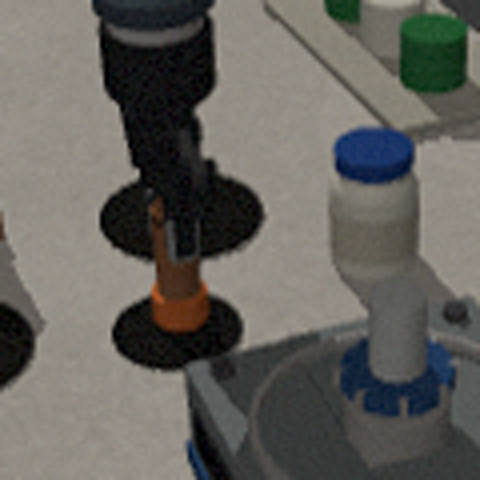

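View pics/w11.png

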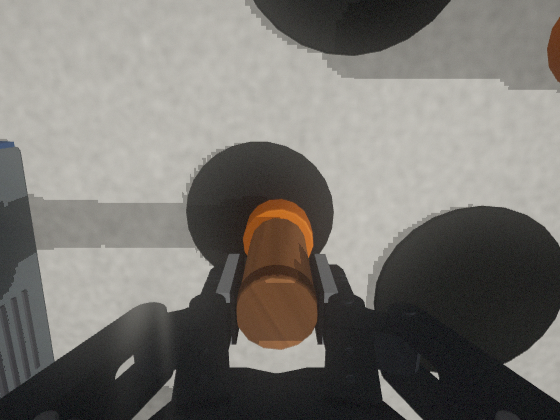

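Upright and gripped on the handle. The striking face is 40 mm below the TCP. Lifting.

Emit:
{"name": "arm_command", "arguments": {"motion": "0 0 -0.06 0 0 0 0; 0 0 -0.12 0 0 0 0; 0 0 -0.18 0 0 0 0; 0 0 -0.18 0 0 0 0; 0 0 -0.18 0 0 0 0; 0 0 -0.18 0 0 0 0; 0 0 -0.18 0 0 0 0; 0 0 -0.15 0 0 0 0;  0 0 0 0 0 0 0"}}

```text
time_s: 14.43
eef_pos: [0.5415, 0.3032, 0.3013]
eef_rot: [-0.006, -0.0, 1.0, -0.002]
wrist_force: [0.4, 0.2, -1.0]
opening: 0.361
```

```bash
python3 to.py 0.5853 0.031 0.26
```

```text
t 14.43 p [0.5415 0.3032 0.3013] open 0.361 F [ 0.4  0.2 -1. ] q [ 0.32  0.23  1.36  0.    1.56 -1.25]
turn units [-0.0032 -0.0109  0.0004]
tool units [-0.2208 -1.3605  0.2085]
```

Emit:
{"name": "arm_command", "arguments": {"motion": "-0.03 -0.16 0 -0.003 -0.011 0 0; -0.027 -0.17 0 0 0 0 0; -0.027 -0.17 0 0 0 0 0; -0.027 -0.17 0 0 0 0 0; -0.027 -0.17 0 0 0 0 0; -0.027 -0.17 0.03 0 0 0 0; -0.027 -0.17 0.03 0 0 0 0; -0.02 -0.1 0 0 0 0 0; 0 0 0 0 0 0 0;0 0 0 0 0 0 0"}}

```text
time_s: 15.27
eef_pos: [0.581, 0.0383, 0.2871]
eef_rot: [-0.001, -0.003, 1.0, 0.001]
wrist_force: [-0.3, 0.2, -3.1]
opening: 0.356
```

```bash
python3 to.py 0.5853 0.031 0.25; python3 - <<'E'
from h import *
im,K,P=snap("wrist","pics/w12.png")
im,K,P=snap("side","pics/s12.png",(210,60,370,260),3)
E
```

```text
t 15.27 p [0.581  0.0383 0.2871] open 0.356 F [-0.3  0.2 -3.1] q [-0.14  0.14  1.49  0.    1.5  -1.72]
turn units [ 0.0025 -0.0015  0.0052]
tool units [-0.0215 -0.0372  0.1856]
```

View pics/s12.png

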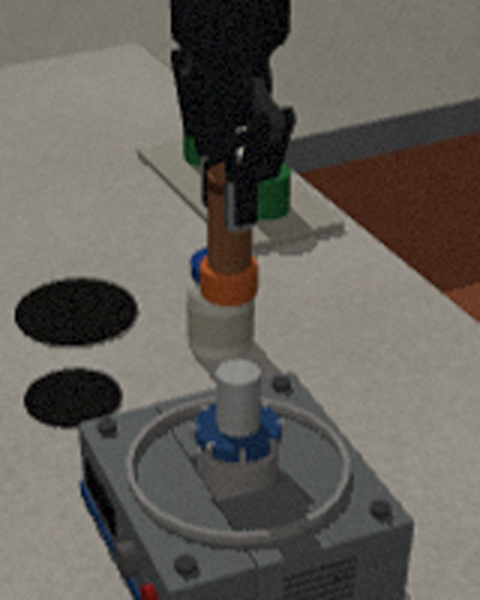

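View pics/w12.png

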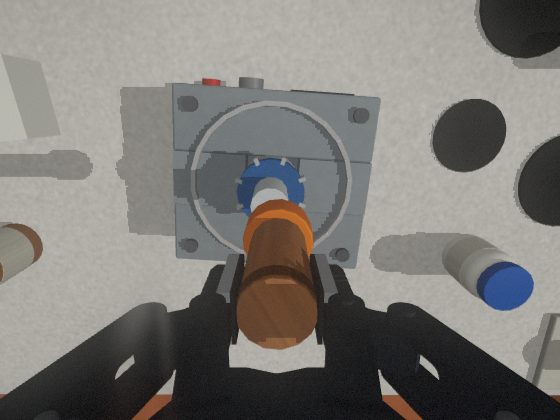

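Emit:
{"name": "arm_command", "arguments": {"motion": "-0.015 -0.03 0.03 0.002 -0.001 0.005 0; 0 0 0.08 0 0 0 0; 0 0 0.08 0 0 0 0; 0 0 0 0 0 0 0"}}

```text
time_s: 15.7
eef_pos: [0.5848, 0.0374, 0.2487]
eef_rot: [0.002, -0.004, 1.0, 0.0]
wrist_force: [-1.0, 1.2, -4.4]
opening: 0.358
```

```bash
python3 to.py 0.5853 0.031 0.22
```

```text
t 15.7 p [0.5848 0.0374 0.2487] open 0.358 F [-1.   1.2 -4.4] q [-0.14  0.17  1.54  0.    1.43 -1.72]
turn units [0.0004 0.0033 0.0071]
tool units [-0.0016 -0.032   0.1436]
```

Emit:
{"name": "arm_command", "arguments": {"motion": "-0.001 -0.028 0 0 0.003 0.005 0; 0 0 0 0 0 0 0"}}

```text
time_s: 15.87
eef_pos: [0.5846, 0.0332, 0.2484]
eef_rot: [-0.001, -0.002, 1.0, 0.0]
wrist_force: [0.3, 0.6, -3.8]
opening: 0.355
```

```bash
python3 to.py 0.5853 0.031 0.22
```

```text
t 15.87 p [0.5846 0.0332 0.2484] open 0.355 F [ 0.3  0.6 -3.8] q [-0.15  0.18  1.54  0.    1.43 -1.72]
turn units [ 0.0005 -0.0013  0.0047]
tool units [-0.0035 -0.0113  0.1419]
```

Emit:
{"name": "arm_command", "arguments": {"motion": "0 -0.008 0.05 0 0 0.003 0; 0 0 0.05 0 0 0 0; 0 0 0.04 0 0 0 0; 0 0 0.04 0 0 0 0"}}

```text
time_s: 16.2
eef_pos: [0.588, 0.0314, 0.2151]
eef_rot: [0.004, -0.001, 1.0, -0.001]
wrist_force: [-1.1, -0.8, 11.9]
opening: 0.358
```

```bash
python3 to.py 0.5853 0.031 0.2205
```

```text
t 16.2 p [0.588  0.0314 0.2151] open 0.358 F [-1.1 -0.8 11.9] q [-0.15  0.2   1.57 -0.    1.36 -1.72]
turn units [-0.0012  0.0078  0.0021]
tool units [ 0.0131 -0.0019 -0.0272]
```

The first tap landed: contact about 15 N, and the rotor was driven part way. Lifting clear.

Emit:
{"name": "arm_command", "arguments": {"motion": "0.006 0 -0.08 0 0.004 0 0; 0 0 -0.08 0 0 0 0; 0 0 0 0 0 0 0; 0 0 0 0 0 0 0"}}

```text
time_s: 16.53
eef_pos: [0.5847, 0.0315, 0.2423]
eef_rot: [-0.001, -0.001, 1.0, -0.0]
wrist_force: [-0.3, -0.1, -3.1]
opening: 0.36
```

```bash
python3 to.py 0.5853 0.031 0.22;  python3 ov.py 0.004 13
```

```text
t 16.53 p [0.5847 0.0315 0.2423] open 0.36 F [-0.3 -0.1 -3.1] q [-0.15  0.18  1.54 -0.    1.42 -1.72]
turn units [-0.0002 -0.0023  0.0017]
tool units [-0.0035 -0.0026  0.1116]
```

View pics/side_13.png

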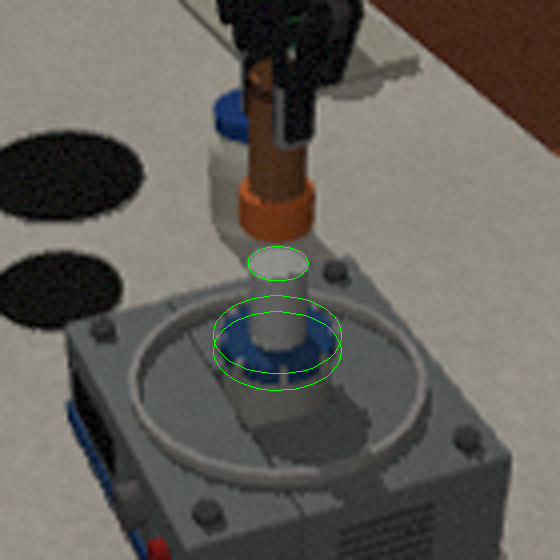

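The gap is now about 4 mm, and the knocker is well clear with the rotor upright. Second tap.

Emit:
{"name": "arm_command", "arguments": {"motion": "0 0 0.07 0 0 0.001 0; 0 0 0.06 0 0 0 0; 0 0 0.06 0 0 0 0; 0 0 0.06 0 0 0 0"}}

```text
time_s: 16.97
eef_pos: [0.5936, 0.032, 0.2064]
eef_rot: [0.012, -0.001, 1.0, -0.0]
wrist_force: [-15.9, 2.6, 57.1]
opening: 0.36
```

```bash
python3 to.py 0.5853 0.031 0.2125
```

```text
t 16.97 p [0.5936 0.032  0.2064] open 0.36 F [-15.9   2.6  57.1] q [-0.15  0.21  1.58  0.    1.33 -1.72]
turn units [-0.0008  0.0223  0.0014]
tool units [ 0.041  -0.0051 -0.0314]
```

Hard stop at 57 N means it is home. Backing off straight away.

Emit:
{"name": "arm_command", "arguments": {"motion": "0 0 -0.08 0 0 0 0; 0 0 -0.08 0 0 0 0; 0.01 0 -0.06 0 0.01 0 0; 0 0 0 0 0 0 0"}}

```text
time_s: 17.3
eef_pos: [0.592, 0.0325, 0.2531]
eef_rot: [0.009, -0.001, 1.0, -0.001]
wrist_force: [0.7, 0.7, -2.8]
opening: 0.356
```

```bash
python3 to.py 0.5853 0.031 0.22;  python3 ov.py 0.0 14
```

```text
t 17.3 p [0.592  0.0325 0.2531] open 0.356 F [ 0.7  0.7 -2.8] q [-0.15  0.17  1.53  0.    1.42 -1.72]
turn units [-0.0011  0.0176  0.002 ]
tool units [ 0.0365 -0.0071  0.165 ]
```

View pics/side_14.png

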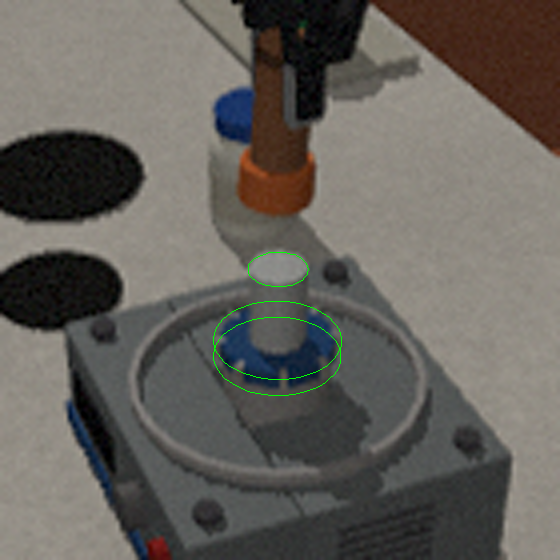

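The boss top at (278,270) now coincides with the zero-gap overlay (278,269), so the rotor is home. The knocker has tipped and slipped a little in the grip, so I'll check that.

Emit:
{"name": "arm_command", "arguments": {"motion": "0.025 -0.005 -0.1 0 0.018 0 0; 0 0 -0.1 0 0 0 0; 0 0 -0.1 0 0 0 0; 0 0 0 0 0 0 0; 0 0 0 0 0 0 0"}}

```text
time_s: 17.82
eef_pos: [0.581, 0.0321, 0.2984]
eef_rot: [-0.012, -0.001, 1.0, 0.001]
wrist_force: [0.1, -0.7, -4.5]
opening: 0.356
```

```bash
python3 to.py 0.546 0.305 0.30; python3 - <<'E'
from h import *
im,K,P=snap("wrist","pics/w15.png")
im,K,P=snap("side","pics/s15.png",(210,30,370,230),3)
E
```

```text
t 17.82 p [0.581  0.0321 0.2984] open 0.356 F [ 0.1 -0.7 -4.5] q [-0.15  0.16  1.46 -0.    1.55 -1.72]
turn units [ 0.0023 -0.0223  0.0017]
tool units [ 1.7270e-01  1.3649e+00 -4.0000e-04]
```

View pics/w15.png

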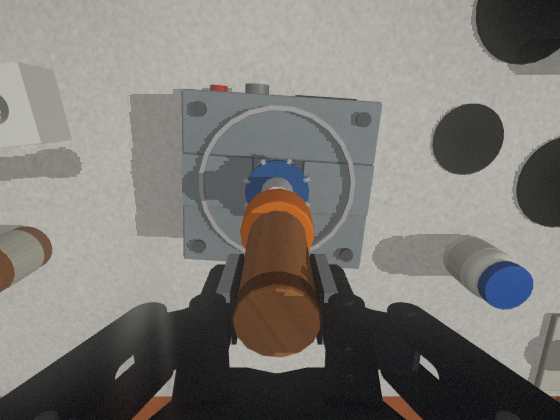

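View pics/s15.png

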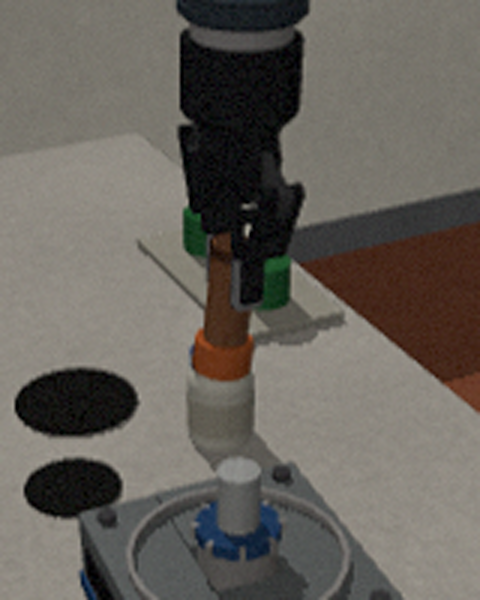

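```bash
python3 - <<'E'
from h import *
from scipy.optimize import least_squares
c=camera("wrist"); K=np.array(c["intrinsics"]); M=np.array(c["mount"])
def model(p):
    x0,zf,th=p  # axis pivot at grasp point z=-.019: offset x0 ; zf: face z along axis beyond TCP ; tilt about tool y
    Rm=R.from_rotvec([0,th,0])
    def ring(rad,s): # s: axial coord, face at s=zf (tool z), 
        return Rm.apply(circ([x0,0,s+.019],rad))-[0,0,.019]
    top=proj(K,M,ring(.016,zf-.095)); h1=proj(K,M,ring(.021,zf)); h2=proj(K,M,ring(.021,zf-.024)); h=np.r_[h1,h2]
    return np.array([np.ptp(top[:,0]),top[:,1].max(),h[:,1].min(),np.ptp(h[:,0])])
for n,ob in [("w11",[81,348,199,70]),("w15",[87,355,190,73])]:
    f=least_squares(lambda p:model(p)-ob,[0,.04,0],x_scale=[.01,.01,.1]); print(n,f.x.round(4),f.fun.round(1),np.degrees(f.x[2]))
E
```

```text
w11 [-0.0042  0.0449  0.0095] [ 0.  0. -0. -0.] 0.5447496042333312
w15 [0.0009 0.0368 0.0694] [-0.3 -0.   0.1  0.7] 3.9791325805576516
```

The fit says the knocker has tipped about 3.5° about tool y and slid up about 6 mm. I'll counter-tilt the tool while carrying it back, and aim at the mat centre.

Emit:
{"name": "arm_command", "arguments": {"motion": "0.02 0.1 0 0 -0.04 0 0; 0.025 0.16 0 0 -0.04 0 0; 0.025 0.17 0 0 0 0 0; 0.025 0.17 0 0 0 0 0; 0.025 0.17 0 0 0 0 0; 0.025 0.17 0 0 0 0 0; 0.025 0.17 0 0 0 0 0; 0.02 0.1 0 0 0 0 0; 0 0 0 0 0 0 0; 0 0 0 0 0 0 0"}}

```text
time_s: 18.8
eef_pos: [0.5348, 0.282, 0.2792]
eef_rot: [0.021, 0.002, 1.0, -0.0]
wrist_force: [-0.6, -0.0, -3.5]
opening: 0.36
```

```bash
python3 to.py 0.5385 0.2925 0.060; python3 - <<'E'
from h import *
im,K,P=snap("side","pics/s16.png",(150,30,330,230),3)
im,K,P=snap("wrist","pics/w16.png")
E
```

```text
t 18.8 p [0.5348 0.282  0.2792] open 0.36 F [-0.6 -0.  -3.5] q [ 0.3   0.17  1.48 -0.01  1.45 -1.27]
turn units [-0.0004  0.0398 -0.003 ]
tool units [0.0275 0.053  1.0958]
```

View pics/s16.png

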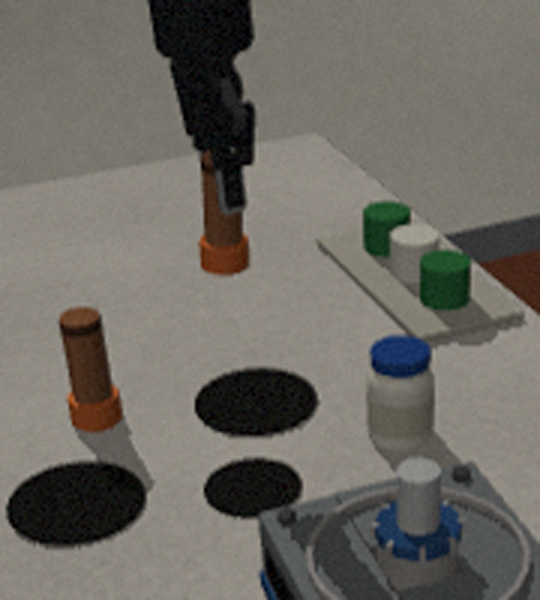

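The knocker now leans the same as the standing decoy in the side view, so it is close to vertical. Lowering.

Emit:
{"name": "arm_command", "arguments": {"motion": "0 0.04 0.1 0 0 -0.003 0; 0 0.003 0.16 0 0 0 0; 0 0.003 0.16 0 0 0 0; 0 0.003 0.16 0 0 0 0; 0 0.003 0.16 0 0 0 0; 0 0.003 0.12 0 0 0 0; 0 0 0 0 0 0 0; 0 0 0 0 0 0 0"}}

```text
time_s: 19.57
eef_pos: [0.5497, 0.2806, 0.1036]
eef_rot: [0.025, 0.008, 1.0, -0.001]
wrist_force: [0.2, -0.8, -2.4]
opening: 0.358
```

```bash
python3 to.py 0.5385 0.2925 0.040
```

```text
t 19.57 p [0.5497 0.2806 0.1036] open 0.358 F [ 0.2 -0.8 -2.4] q [ 0.29  0.35  1.62 -0.02  1.12 -1.26]
turn units [-0.0019  0.0469 -0.0154]
tool units [0.0725 0.0593 0.3148]
```

Emit:
{"name": "arm_command", "arguments": {"motion": "0.04 0.04 0.06 -0.002 -0.002 -0.01 0; 0.02 0.01 0.08 0 0 0 0; 0.01 0 0.07 0 0 0 0; 0 0 0 0 0 0 0"}}

```text
time_s: 19.9
eef_pos: [0.544, 0.2886, 0.0677]
eef_rot: [0.031, 0.005, 1.0, 0.001]
wrist_force: [-1.1, -0.6, -3.8]
opening: 0.363
```

```bash
python3 to.py 0.5385 0.2925 0.040;  python3 - <<'E'
from h import *
im,K,P=snap("side","pics/s17.png",(170,110,290,230),4)
im,K,P=snap("wrist","pics/w17.png")
E
```

```text
t 19.9 p [0.544  0.2886 0.0677] open 0.363 F [-1.1 -0.6 -3.8] q [ 0.3   0.39  1.65 -0.02  1.04 -1.25]
turn units [ 0.0018  0.0584 -0.01  ]
tool units [0.0359 0.019  0.1365]
```

View pics/s17.png

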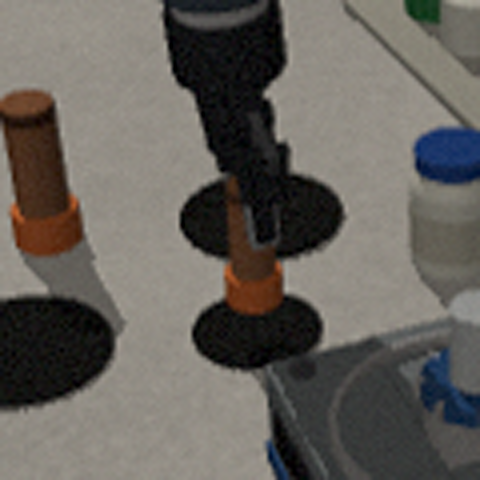

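View pics/w17.png

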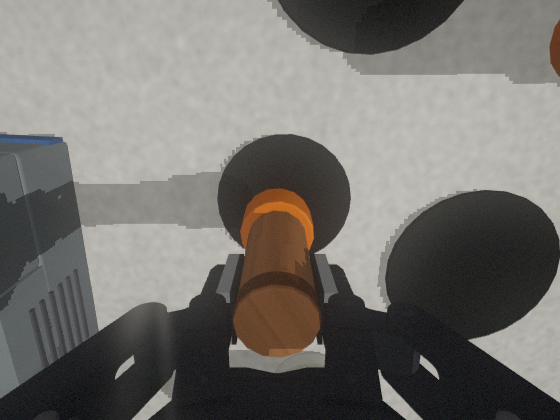

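Emit:
{"name": "arm_command", "arguments": {"motion": "0.03 0.015 0.04 0 0.01 -0.005 0; 0.015 0.004 0.06 0 0.004 0 0; 0.01 0 0.04 0 0.002 0 0"}}

```text
time_s: 20.25
eef_pos: [0.5423, 0.2946, 0.0479]
eef_rot: [0.03, 0.003, 1.0, 0.004]
wrist_force: [-0.7, 0.3, -4.2]
opening: 0.36
```

```bash
python3 to.py 0.5385 0.2925 0.040
```

```text
t 20.25 p [0.5423 0.2946 0.0479] open 0.36 F [-0.7  0.3 -4.2] q [ 0.31  0.42  1.66 -0.01  1.   -1.25]
turn units [ 0.0068  0.0572 -0.0058]
tool units [ 0.0211 -0.0109  0.038 ]
```

Emit:
{"name": "arm_command", "arguments": {"motion": "0.012 -0.006 0.025 0.005 0.004 0 0; 0.006 0 0.025 0 0.002 0 0"}}

```text
time_s: 20.42
eef_pos: [0.5396, 0.2936, 0.0382]
eef_rot: [0.027, 0.003, 1.0, 0.001]
wrist_force: [-14.0, -7.6, 55.6]
opening: 0.356
```

```bash
python3 to.py 0.5385 0.2925 0.040
```

```text
t 20.42 p [0.5396 0.2936 0.0382] open 0.356 F [-14.   -7.6  55.6] q [ 0.31  0.44  1.66 -0.02  0.99 -1.24]
turn units [ 0.0014  0.0517 -0.0056]
tool units [ 0.0048 -0.0056 -0.0093]
```

Down on the mat. Relieving the push, then checking before I release.

Emit:
{"name": "arm_command", "arguments": {"motion": "0 0 -0.007 0 0 0 0; 0 0 0 0 0 0 0"}}

```text
time_s: 20.58
eef_pos: [0.54, 0.2938, 0.0401]
eef_rot: [0.027, 0.003, 1.0, 0.001]
wrist_force: [-0.0, 0.3, -3.9]
opening: 0.361
```

```bash
python3 to.py 0.5385 0.2925 0.040;  python3 - <<'E'
from h import *
im,K,P=snap("side","pics/s18.png",(170,110,290,230),4)
E
```

```text
t 20.58 p [0.54   0.2938 0.0401] open 0.361 F [-0.   0.3 -3.9] q [ 0.31  0.43  1.66 -0.02  0.99 -1.24]
turn units [ 0.0012  0.0525 -0.0052]
tool units [ 0.0076 -0.0068  0.0003]
```

View pics/s18.png

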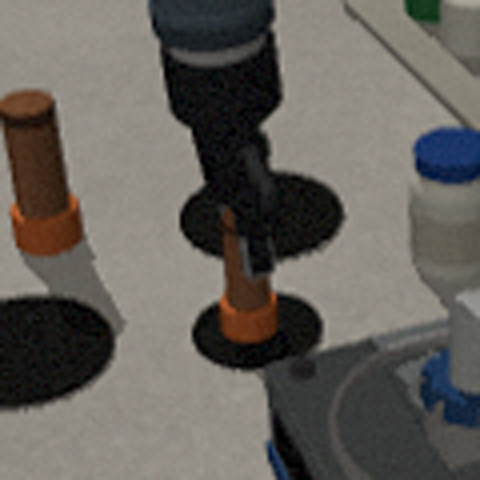

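It sits about 1 mm over the mat, upright and central. Opening.

Emit:
{"name": "arm_command", "arguments": {"motion": "0 0 0.003 0 0 0 1; 0 0 0 0 0 0 1; 0 0 0 0 0 0 1; 0 0 0 0 0 0 1; 0 0 0 0 0 0 1; 0 0 0 0 0 0 1"}}

```text
time_s: 21.13
eef_pos: [0.5408, 0.2941, 0.0395]
eef_rot: [0.028, 0.003, 1.0, 0.001]
wrist_force: [0.4, 1.2, -0.3]
opening: 1.0
```

```bash
python3 to.py 0.5385 0.2925 0.040;  python3 - <<'E'
from h import *
im,K,P=snap("side","pics/s19.png",(170,110,290,230),4)
im,K,P=snap("wrist","pics/w19.png")
E
```

```text
t 21.13 p [0.5408 0.2941 0.0395] open 1.0 F [ 0.4  1.2 -0.3] q [ 0.31  0.44  1.66 -0.02  0.99 -1.24]
turn units [ 0.0017  0.0538 -0.0052]
tool units [ 0.0115 -0.008  -0.0034]
```

View pics/w19.png

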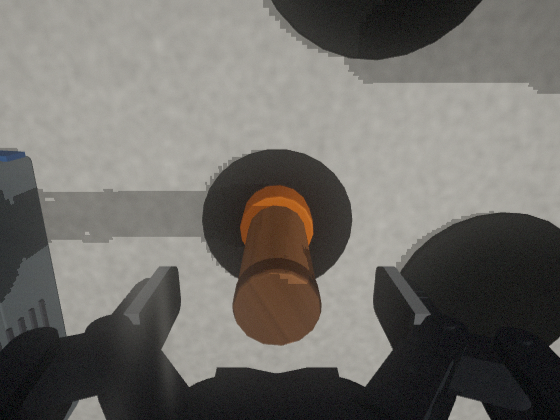

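View pics/s19.png

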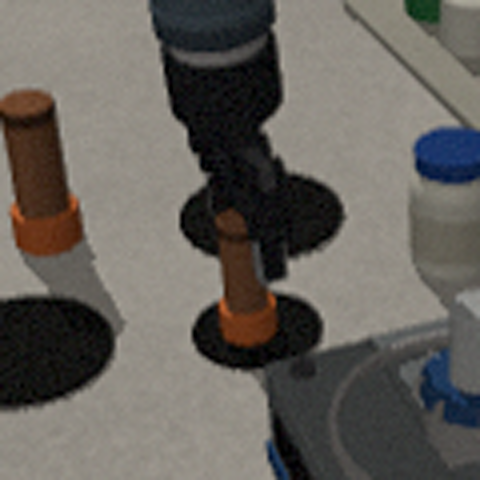

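The knocker stands free on the mat with the fingers clear (pads at 180 and 375). Retreating upward.

Emit:
{"name": "arm_command", "arguments": {"motion": "0 0 -0.1 0 0 0 1; 0 0 -0.15 0 0 0 1; 0 0 -0.18 0 0 0 1; 0 0 -0.18 0 0 0 1; 0 0 -0.18 0 0 0 1; 0 0 -0.18 0 0 0 1; 0.15 0 -0.05 0 0 0 1; 0.15 0 0 0 0 0 1; 0.15 0 0 0 0 0 1; 0 0 0 0 0 0 1"}}

```text
time_s: 22.07
eef_pos: [0.4363, 0.2933, 0.2479]
eef_rot: [0.027, 0.004, 1.0, 0.001]
wrist_force: [-0.2, 0.7, -0.7]
opening: 1.0
```

```bash
python3 to.py 0.5385 0.2925 0.040; python3 ov.py 0.0 20; python3 - <<'E'
from h import *
for n,crop in [("side",(170,110,310,230)),("top",(100,140,240,260))]:
    im,K,P=snap(n); s=4
    im=cv2.resize(im[crop[1]:crop[3],crop[0]:crop[2]],None,fx=s,fy=s,interpolation=cv2.INTER_CUBIC)
    for rad,z,col in [(.016,.099,(0,255,0)),(.021,.028,(0,255,0)),(.048,.004,(0,0,255))]:
        q=(proj(K,P,circ([.5385,.2935,z],rad))+.5-np.array(crop[:2]))*s-.5
        cv2.polylines(im,[q.round().astype(int)],True,col,1)
    cv2.imwrite(f"pics/{n}_k.png",im)
E
```

```text
t 22.07 p [0.4363 0.2933 0.2479] open 1.0 F [-0.2  0.7 -0.7] q [ 0.38  0.    1.72 -0.02  1.36 -1.18]
turn units [ 0.002   0.0522 -0.0081]
tool units [-0.4533 -0.0019  1.0661]
```

View pics/side_k.png

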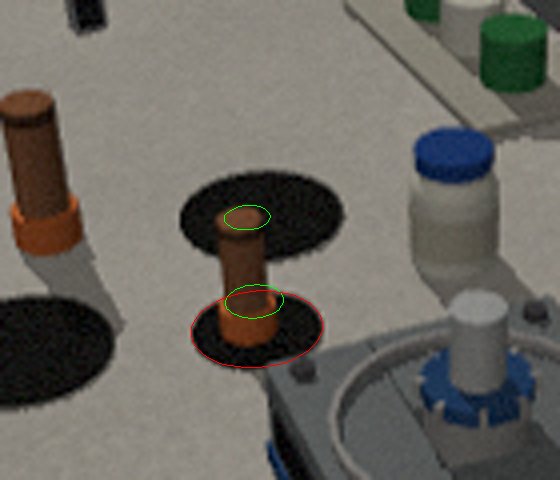

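View pics/top_k.png

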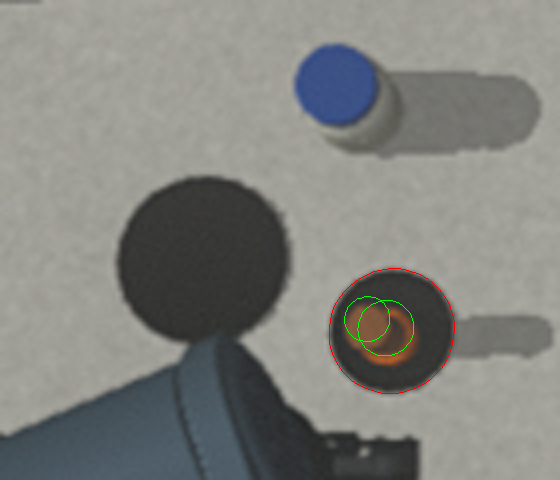

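View pics/side_20.png

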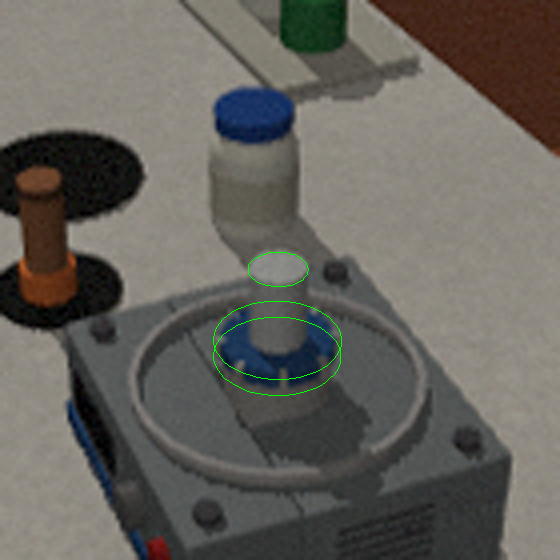

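View pics/top_20.png

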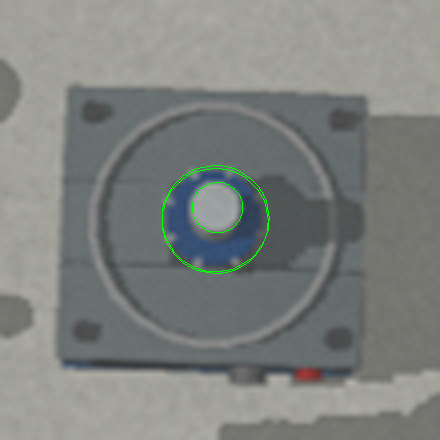

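```bash
python3 -c "
from bench import *
print(hand_in())"
```

```text
the job is handed in; nothing more can be done
None
```

The rotor is home in the mill and the knocker stands back on its mat. I handed the job in at about 22 s of the 64 s allowed; no verdict is reported.

- **Rotor:** I lifted it out of the stand, set it in the socket and let go with the collar about 9 mm proud. The side and top overlays agreed on that gap.
- **Taps:** The first tap, about 15 N, drove it to a gap of about 4 mm. I lifted about 26 mm clear, and the second tap read 57 N on the wrist, a hard stop well above the 20 N the taper needs. A final overlay at zero gap fits the boss top in both views to about 1 mm, with the rotor upright.
- **Knocker:** It stands upright on the small mat, a few mm from the centre. The gripper is open and well away from everything.
- **Jar and bottle:** I never went near either. The jar looks the same in the last pictures as at the start; the bottle was outside the final pictures, so I did not recheck it.

**What went less cleanly:**
- The second tap was harder than needed. The tool slid about 8 mm in x, and the knocker tipped about 3.5° and slipped up about 6 mm in the grip. I tilted the tool to compensate before setting it down.
- Setting the knocker down peaked at about 56 N on the wrist, within the 120 N limit.

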